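# Clear the drill jig and load the next bracket

### The job

Get the drill jig ready for the next hole: swing its hold-down clamp right up and back out of the way, scrape all the loose chips off the bed with the scraper block into the tray at the open end (they are sharp: no fingers on them), and stand the scraper back on its rubber mat. Then lay the bearing bracket lengthwise on the clean bed, flat against the fence, push one end in under the bush plate until you feel it fully home against the hidden end stop, and swing the clamp down hard so that its foot holds the bracket there. Leave the calliper, the screwdriver and the spanner where they lie.

Things in the scene. Friction and masses are not known exactly. Their poses are not given: they have to be found in the camera images.
- jig: Drill jig, screwed down, placed differently every time. Origin on the bench under the middle of its bed; x points across the bed to the fence, y along it to the open end, z up. The flat aluminium bed's top is at z = 45 mm, y = -150 to +150; working width x = -70 to +70, between a low lip (near side, 8 mm high and thick) and the fence. The open end, y = +150, is over the chip tray.
- fence (a point): Point on the fence's face, at the bed's middle: x = 70, y = 0, z = 49 mm in the jig's frame. The fence is a straight steel bar along the whole bed, 9 mm high, 18 mm thick, face towards -x.
- mouth (a point): Where the bracket's end slides in under the bush plate: on the bed at x = 35, y = -80, z = 45 mm (jig). The steel bush plate bridges the bed from y = -150 to -80; underside 14.5 mm, top 24.5 mm above the bed (three bushes 5 mm higher). Under it, out of sight, is the adjustable end stop, 50 mm wide round x = 35; its face is set differently every time, 18 to 43 mm in from this edge.
- clamp_pivot (a point): Pivot axis of the clamp lever (parallel to the jig's y), behind the fence: x = 115, y = 14, z = 73 mm in the jig's frame.
- clamp_grip (a point): Middle of the outer end of the clamp lever's black flat-sided grip: 15 mm thick (along the jig's y), 26 mm broad, about 60 mm long, round at the end (13 mm past this point). With the lever down this point is 165 mm before the pivot (towards the jig's -x) and 22 mm higher than it.
- clamp (a joint): Angle of the hold-down clamp lever (rad): 0 = down, the arm level, pointing from the pivot to the jig's -x, 28 mm above the bed; it grows as the grip swings up and back over the fence: 1.57 upright, 1.9 the end. Stiff pivot: takes about 4 N at the grip and stays where left. With the bracket under it the last 0.03 rad squeeze the rubber foot: about 7 N down on the grip.
- clamp_foot: Rubber foot (17 mm diameter) of the clamp, on the arm 80 mm from the pivot, so at x = 35, y = 14 mm in the jig's frame when the lever is down; its underside is then 10 mm above the bed (the bracket's flange is 12 mm thick; the foot gives). Origin on the arm's centre line, 18 mm above its underside. With the lever up the foot points to the jig's -x.
- seat_pin (a joint): How far the plunger of the part-present switch is pressed in (m). It stands 4 mm proud of the end stop's face, 6.5 mm above the bed; 0 = free, 0.004 = flush, the bracket's end fully home against the stop. Its spring is weak (0.6 N).
- chip_tray: Open sheet-metal tray, fixed, 180 x 130 mm (x, y as the jig's), walls 22 mm high and 2 mm thick, floor 2 mm; origin under its centre. It stands lower than the bed under its open end: the bed overhangs it by 20 mm.
- scraper: Hand scraper block, 0.2 kg: rubber-soled bar 90 mm long (x), 34 mm thick (y), 22 mm high, with an upright wooden grip on top, 62 (x) x 22 (y) mm, up to 78 mm height. Origin under its centre, z up. Chips are pushed with a long face.
- mat: Black rubber mat on the bench, fixed, 130 x 160 x 4 mm (x, y, z), where the scraper belongs; origin under its centre.
- bracket: Aluminium bearing bracket, 0.45 kg: flat flange 70 x 150 x 12 mm (x, y, z) with a plain round boss, 36 mm diameter, in the middle, up to 52.5 mm height, by which it is gripped. Origin under its centre, z up. The same either way round.
- chip_1: Loose metal chip: bent steel sliver, 56 x 13 mm in plan and about 8 mm high, 20 g. Origin at about its middle, on its underside. May be absent.
- chip_2: Loose metal chip: C-shaped steel turning lying flat, about 60 x 20 mm, 7 mm high, 20 g. Origin at about its middle, on its underside. May be absent.
- chip_3: Loose metal chip: strip of thin aluminium angle, 54 x 11 mm, 9 mm high, 20 g. Origin at about its middle, on its underside. May be absent.
- chip_4: Loose metal chip: bent steel sliver, 56 x 13 mm in plan and about 8 mm high, 20 g. Origin at about its middle, on its underside. May be absent.
- chip_5: Loose metal chip: C-shaped steel turning lying flat, about 60 x 20 mm, 7 mm high, 20 g. Origin at about its middle, on its underside. May be absent.
- chip_6: Loose metal chip: strip of thin aluminium angle, 54 x 11 mm, 9 mm high, 20 g. Origin at about its middle, on its underside. May be absent.
- calliper: Digital calliper lying on the bench, 69 x 200 x 10 mm; a bystander.
- driver_blue: Screwdriver with a blue and wooden handle, 230 mm long, lying on the bench; a bystander.
- spanner_13: Open-ended spanner, 161 mm long, 5 mm thick, lying on the bench; a bystander.

How it is judged (in metres and radians):
On the way, in this order (a step that is already met when the one before it is completed fails the run):
1. the clamp lever is swung up, at least upright (past 1.5 rad) (value of joint clamp above 1.5 rad), for 0.2 s.
2. every chip lies in the chip tray (x of chip_1 in the frame of chip_tray between -0.088 and 0.088 m and y of chip_1 in the frame of chip_tray between -0.063 and 0.063 m and z of each of chip_1, chip_2, chip_3, chip_4, chip_5, chip_6 in the frame of chip_tray below 0.035 m and x of chip_2 in the frame of chip_tray between -0.088 and 0.088 m and y of chip_2 in the frame of chip_tray between -0.063 and 0.063 m and x of chip_3 in the frame of chip_tray between -0.088 and 0.088 m and y of chip_3 in the frame of chip_tray between -0.063 and 0.063 m and x of chip_4 in the frame of chip_tray between -0.088 and 0.088 m and y of chip_4 in the frame of chip_tray between -0.063 and 0.063 m and x of chip_5 in the frame of chip_tray between -0.088 and 0.088 m and y of chip_5 in the frame of chip_tray between -0.063 and 0.063 m and x of chip_6 in the frame of chip_tray between -0.088 and 0.088 m and y of chip_6 in the frame of chip_tray between -0.063 and 0.063 m), for 0.3 s.
3. with the clamp still up, the bracket lies flat on the bed along the fence, its end home against the stop (value of joint seat_pin above 0.0028 m and x of bracket in the frame of jig between 0.0322 and 0.0365 m and angle between the x axis of bracket and the x axis of jig, either way round below 0.04 rad and z of bracket in the frame of jig between 0.042 and 0.0475 m and angle between bracket's own z axis and vertical below 0.04 rad and value of joint clamp above 0.5 rad), for 0.3 s.
4. the clamp is down and its foot presses on the bracket (value of joint clamp below 0.08 rad and contact force between bracket and clamp_foot above 2 N), for 0.3 s.
At the end, for the whole second after the job is handed in: All chips in the tray, below its rim; bracket flat on the bed, within 2.8 mm of the fence and parallel to it (0.04 rad), plunger pressed over 2.8 mm; clamp below 0.08 rad, its foot pressing the bracket with over 2 N; scraper upright on its mat, centre over it; all at rest (all of step 2 and all of step 4 and value of joint seat_pin above 0.0028 m and x of bracket in the frame of jig between 0.0322 and 0.0365 m and angle between the x axis of bracket and the x axis of jig, either way round below 0.04 rad and z of bracket in the frame of jig between 0.042 and 0.0475 m and angle between bracket's own z axis and vertical below 0.04 rad and x of scraper in the frame of mat between -0.065 and 0.065 m and y of scraper in the frame of mat between -0.08 and 0.08 m and z of scraper in the frame of mat below 0.008 m and angle between scraper's own z axis and vertical below 0.1 rad and linear speed of each of scraper, bracket below 0.02 m/s); the robot touches nothing.
It fails at once if a chip was touched with the fingers (contact force between the fingers and chip_1 above 1 N or contact force between the fingers and chip_2 above 1 N or contact force between the fingers and chip_3 above 1 N or contact force between the fingers and chip_4 above 1 N or contact force between the fingers and chip_5 above 1 N or contact force between the fingers and chip_6 above 1 N).
It fails at once if the calliper, screwdriver or spanner was moved (more than 30 mm) (distance of any of calliper, driver_blue, spanner_13 from where it was at the start of the episode above 0.03 m).
Of chip_1, chip_2, chip_3, chip_4, chip_5, chip_6 only 3 to 6 are there at a start; the rules pass over those that are not, and their reading is None.
At some moment in a run one of bracket, scraper may be knocked a few centimetres aside while the robot is not near it.
Once in a run the grip may slacken for a moment while it holds something.
It also fails if it takes over 210 s, if anything falls off the work surface, if the arm or the gripper's body presses on something with over 40 N, if the wrist force passes 120 N, or if a joint passes its speed limit or range.

### The arm

A 6-joint arm with a two-finger parallel gripper is mounted at the origin on a cart in front of the work surface, level with it; the furniture and walls round the work are solid. World frame = base frame: x ahead of the robot, y to its left, z up, the work surface at z = 0. Lengths are in m, angles in degrees, forces in N, time in s.
With the tool pointing down it reaches from about 0.25 to 0.725 m from the base axis. Payload 9.7 kg.
Tool frame: the origin (TCP) lies at the centre of the arm's flange, where the gripper is bolted on; the fingertips stand 173 mm ahead of it and the grasp point (between the pads) lies 155 mm ahead of it; z points along the fingers, y is the line along which they close (so a half turn about z gives the same grasp; the last joint's range is limited). The gripper opens to 85 mm and grips with 20 to 120 N. Pads are 22 mm wide; open, the fingers measure 114 mm over their backs; the gripper's body (76 mm by 85 mm) begins 54 mm behind the grasp point. The pads swing forward as they close: fully open they stand 13 mm farther back than shut.
Start: joints at [-70.989, 4.979, 10.078, 95.1, 0, 90], TCP at [0.179, -0.52, 0.405] pointing down, gripper open.
Joint ranges: [-179.16, 179.16], [-48.56, 103.87], [-65.8, 70.77], [-126.05, 130.52], [-82.76, 87.17], [-180, 180]. Speed limits (degrees/s): [127.2, 127.2, 147.25, 180, 180, 180].

### API

Orientations are given as [roll, pitch, yaw] about the fixed x, y, z axes, in that order (R = Rz(yaw) Ry(pitch) Rx(roll)).
In Python, from workcell import monitor, camera, get_calibration, bot gives the robot as it stands.
- The arm moves only by the tool carry_out, never from a script. Its argument "targets" is text: rows parted by semicolons, each of 7 numbers parted by spaces: the shift along the tool's x, y, z in units of 0.04 m (1.0 is 0.04 m), then the turn, a rotation vector about the tool's x, y, z in units of 0.1 rad (1.0 is 0.1 rad), then the opening, from -1 (shut) to 1 (fully open), so that 0 is half open. A call has exactly 8 rows; each row shifts and turns the commanded pose from where the row before left it, along the tool's axes as they then stand; what a row does not reach is not made up. A row lasts 1/12 s, in which the tool goes at most 41.7 mm and 7.16 degrees, less where a joint would pass 70% of its speed; a pose out of reach is approached as far as the arm can. A call with a number of a shift or a turn outside -1 to 1 is refused whole. A call with a gripper value outside its range is refused whole. The fingers move at their own pace and stop on an object; "newtons" is the grip in N (left out, the last holds). Time passes only in rows, so rows that do not move let the fingers close, or fill a call up. It gives the time, the measured TCP pose, the force, the opening and the grip force at its end, in the units of the state.
- monitor.get_obs(): the state, without advancing time (a new reading comes with each control period).
- camera(name): name is "scene" or "top" or "wrist"; returns the picture (420x560x3 uint8, red, green, blue); there is no depth.
- get_calibration(name): a dict with "fx", "fy", "cx", "cy" (pixels), "view" (4x4, takes a point from world to camera coordinates). Camera axes: x right, y down, z forward; pixel columns grow to the right and rows downward; lengths in m; the calibration is good to about 2 mm. A picture is of the moment at which its call begins: read the wrist's pose just before it. get_calibration takes no time and is no camera call; for the wrist camera it gives the pose at the moment of the call.
- bot.job_done(): hands the job in; it is judged then, once.
The state is a dict: "time": time; "q": joint angles; "qd": joint speeds; "joint_efforts": joint torques, N m; "ee_pos": TCP position; "tcp_rot": TCP orientation; "wrist_force": force on the tool from outside, world axes, zero at the start; "torque": the same for the moment, N m; "opening": finger opening in m; "grasp_force": force on a finger pad.
Only numpy, scipy, OpenCV 4.12 (cv2) and the standard library are available. Lean on these libraries where they do the work, as an engineer would, in place of code of your own. Each camera call takes 0.05 s, during which the arm holds its last target. There are 200 camera calls.

## Working session

There is one attempt and no reset: what is moved stays moved. The work goes in short steps, Python scripts to look and compute and a tool call to move; the robot and the scene stay as the last step left them, time stands still between calls to the robot, and variables do not carry over. Pictures are saved under pics/ and viewed, at most 14 in all, crops included, and the job is handed in when it is done.

Besides the shell and the picture viewer there is one more tool, called after "Call:" as name(argument=value, ...), one argument or row to a line, values as JSON. carry_out: Moves the arm, as the interface text tells. Shifts and turns lie within -1 to 1; 1 stands for 0.04 m of shift or 0.1 rad of turn. Its arguments: {"type":"object","properties":{"targets":{"type":"string"},"newtons":{"type":"number"}},"required":["targets"]}

```bash
ls; mkdir -p pics
python3 - <<'E'
from workcell import monitor,camera,get_calibration
import cv2
for n in("top","scene"):
    cv2.imwrite(f"pics/{n}0.png",cv2.cvtColor(camera(n),cv2.COLOR_RGB2BGR)); c=get_calibration(n); print(n,c)
o=monitor.get_obs();print({k:o[k] for k in("time","ee_pos","tcp_rot","opening")})
E
```

```text
pics
top {'fx': 522.5506924195003, 'fy': 522.5506924195003, 'cx': 273.4804487076334, 'cy': 199.6155666106253, 'view': array([[ 0.00791626, -0.99992461, -0.00938669,  0.05881609],
       [-0.98740663, -0.00633323, -0.15807604,  0.53009873],
       [ 0.15800467,  0.01051985, -0.98738233,  1.37770429],
       [ 0.        ,  0.        ,  0.        ,  1.        ]])}
scene {'fx': 511.7028442514186, 'fy': 511.7028442514186, 'cx': 277.8591672578694, 'cy': 201.16554919640606, 'view': array([[-0.76984851, -0.63821512, -0.00383766,  0.45027336],
       [-0.44722622,  0.54373801, -0.71016736,  0.27468344],
       [ 0.45532623, -0.54500498, -0.70402244,  1.32477132],
       [ 0.        ,  0.        ,  0.        ,  1.        ]])}
{'time': 0.1, 'ee_pos': array([ 0.17916132, -0.52000478,  0.4040294 ]), 'tcp_rot': array([-1.79929823e+02, -1.45444806e-04,  1.90116521e+01]), 'opening': 0.08552813689847011}
```

View pics/top0.png

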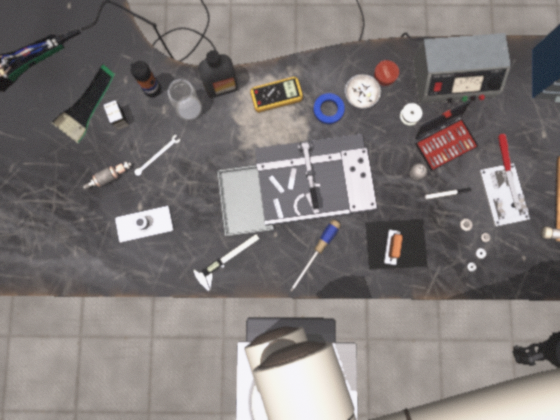

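View pics/scene0.png

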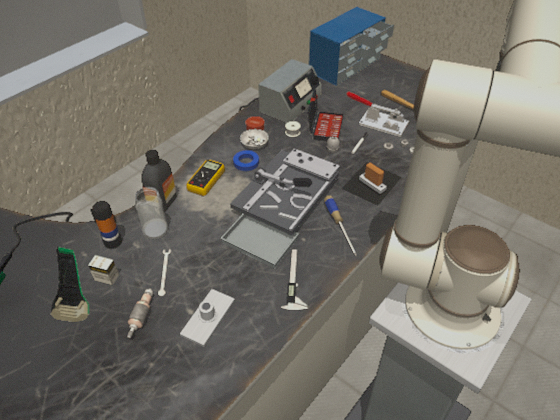

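The top view has the jig at about (215–375, 140–235), with the fence at the top and the open end and tray on the left. The bracket is at (144,223), the scraper at (395,246) on its mat, and four chips are on the bed. I'll enlarge this.

Run:
```python
import cv2
a=cv2.imread("pics/top0.png")
cv2.imwrite("pics/t1.png",cv2.resize(a[130:280,205:435],None,fx=3.45,fy=3.45,interpolation=cv2.INTER_CUBIC))
```

```text
(no output)
```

View pics/t1.png

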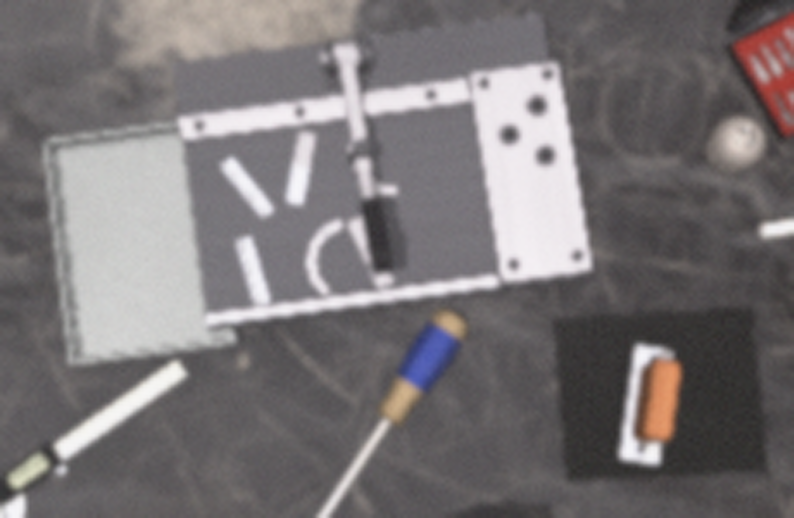

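The crop shows the clamp lever from the pivot at (345,52) to its grip at (380,275). The plate corners are (472,74), (558,62), (592,270) and (500,283), and the fence's open end is at (187,139). There are five chips: (247,187), (300,170), (253,270), a C at (325,257) and one at (360,240) partly under the grip. A bit also shows at (388,188), possibly a sixth.

```bash
cat > h.py <<'E'
import numpy as np, cv2
from scipy.optimize import least_squares
from scipy.spatial.transform import Rotation as R
from workcell import monitor,camera,get_calibration
def cal(n): return get_calibration(n)
def px2w(c,u,v,z):
    V=c['view'];d=V[:3,:3].T@np.array([(u-c['cx'])/c['fx'],(v-c['cy'])/c['fy'],1]);o=-V[:3,:3].T@V[:3,3]
    return o+d*(z-o[2])/d[2]
def w2px(c,p):
    q=c['view'][:3,:3]@np.asarray(p)+c['view'][:3,3];return np.array([c['fx']*q[0]/q[2]+c['cx'],c['fy']*q[1]/q[2]+c['cy']])
def fit(c,pts,x0):
    "pts: (u,v,lx,ly,z) metres -> x,y,yaw"
    P=np.array(pts,float);W=np.array([px2w(c,*p[[0,1,4]])[:2] for p in P])
    f=lambda s:((P[:,2:4]@R.from_euler('z',s[2]).as_matrix()[:2,:2].T+s[:2])-W).ravel()
    r=least_squares(f,x0);print('fit',r.x[:2].round(4),np.degrees(r.x[2]).round(2),'res mm',(r.fun.reshape(-1,2)*1000).round(1).tolist());return r.x
def snap(n,f,box=None,k=1):
    a=cv2.cvtColor(camera(n),cv2.COLOR_RGB2BGR);
    if box: a=a[box[1]:box[3],box[0]:box[2]]
    cv2.imwrite('pics/'+f,cv2.resize(a,None,fx=k,fy=k,interpolation=cv2.INTER_CUBIC))
def go(grasp,yaw,tool=None,L=0.155,pos=None,rot=None):
    "units for tool-frame shift+turn so that point L ahead of flange gets to grasp, tool down with yaw (y closing axis)"
    o=monitor.get_obs();p=np.array(o['ee_pos']) if pos is None else pos;A=R.from_euler('xyz',o['tcp_rot'],degrees=True) if rot is None else rot
    B=R.from_euler('xyz',[180,0,yaw],degrees=True) if tool is None else tool
    t=np.array(grasp)-B.apply([0,0,L])
    print('p',p.round(4),'tgt',t.round(4),'shift(tool units)',(A.inv().apply(t-p)/.04).round(2),'turn units',((A.inv()*B).as_rotvec()/.1).round(2))
E
python3 - <<'E'
from h import *
c=cal('top');s=lambda u,v:(205+u/3.45,130+v/3.45)
J=[(187,139,70,150,54),(179,119,88,150,54),(472,74,88,-80,69.5),(558,62,88,-150,69.5),(592,270,-78,-150,69.5),(500,283,-78,-80,69.5),(208,327,-78,150,53)]
j=fit(c,[(*s(u,v),x/1e3,y/1e3,z/1e3) for u,v,x,y,z in J],[.4,0,0])
def jw(x,y,z):return np.r_[R.from_euler('z',j[2]).as_matrix()[:2,:2]@np.array([x,y])/1e3+j[:2],z/1e3]
for n,p in dict(fence=(70,0,49),grip=(-50,14,95),piv=(115,14,73),mouth=(35,-80,45),tray=(0,195,0),gtop=(-50,14,108)).items(): print(n,jw(*p).round(4),(( w2px(c,jw(*p))-[205,130])*3.45).round(0))
M=[(556,320,65,80),(752,310,65,-80),(768,470,-65,-80),(568,478,-65,80)]
fit(c,[(*s(u,v),x/1e3,y/1e3,.004) for u,v,x,y in M],[.2,-.2,0])
S=[(637,344,45,17),(622,460,-45,17),(660,464,-45,-17)]
fit(c,[(*s(u,v),x/1e3,y/1e3,.026) for u,v,x,y in S],[.2,-.2,0])
print('scr grip',px2w(c,*s(664,400),.082),'bracket boss top',px2w(c,142,221,.0525), 'flange c',px2w(c,144,224,.012))
E
```

```text
fit [ 0.5594 -0.0531] 8.12 res mm [[-0.8, 3.3], [0.9, -0.7], [-0.5, 1.3], [-0.6, -0.5], [-0.5, -1.2], [0.2, -2.7], [1.4, 0.5]]
fence [ 0.6287 -0.0432  0.049 ] [371. 116.]
grip [ 0.5079 -0.0463  0.095 ] [379. 258.]
piv [ 0.6713 -0.023   0.073 ] [347.  56.]
mouth [ 0.6053 -0.1274  0.045 ] [477. 147.]
tray [0.5319 0.1399 0.    ] [142. 245.]
gtop [ 0.5079 -0.0463  0.108 ] [381. 256.]
fit [ 0.4139 -0.2763] 3.15 res mm [[1.8, 1.2], [1.5, -1.4], [-1.0, -0.7], [-2.3, 1.0]]
fit [ 0.4037 -0.2622] -9.93 res mm [[-0.5, 0.4], [1.8, 1.8], [-1.2, -2.2]]
scr grip [ 0.4034999  -0.26092623  0.082     ] bracket boss top [0.46759685 0.41535046 0.0525    ] flange c [0.46402059 0.42010965 0.012     ]
```

Call:
carry_out(
  targets="0 0 0 0 0 0.95 1; 0 0 0 0 0 0.95 1; 0.7 -0.75 0 0 0 0 1; 0.7 -0.75 0 0 0 0 1; 0.7 -0.75 0 0 0 0 1; 0.7 -0.75 0 0 0 0 1; 0.7 -0.75 0 0 0 0 1; 0.7 -0.75 0 0 0 0 1",
  newtons=30,
)

```text
time: 0.77
ee_pos: [0.3205, -0.3163, 0.4045]
tcp_rot: [-180.0, 0.0, 8.1]
wrist_force: [1.0, -0.5, -0.2]
opening: 0.0853
grasp_force: 0.0
```

Call:
carry_out(
  targets="0.7 -0.75 0 0 0 0 1; 0.7 -0.75 0 0 0 0 1; 0.7 -0.75 0 0 0 0 1; 0.7 -0.75 0 0 0 0 1; 0.7 -0.75 0 0 0 0 1; 0.7 -0.75 0 0 0 0 1; 0 0 0 0 0 0 1; 0 0 0 0 0 0 1",
)

```text
time: 1.43
ee_pos: [0.4617, -0.1144, 0.404]
tcp_rot: [-180.0, 0.1, 8.4]
wrist_force: [0.7, -0.1, -0.7]
opening: 0.0854
grasp_force: 0.0
```

```bash
cat >> h.py <<'E'
J=np.array([.5594,-.0531,np.radians(8.12)])
def jw(x,y,z):return np.r_[R.from_euler('z',J[2]).as_matrix()[:2,:2]@np.array([x,y])/1e3+J[:2],z/1e3]
def wj(p):return np.r_[R.from_euler('z',-J[2]).as_matrix()[:2,:2]@(np.array(p[:2])-J[:2]),p[2]]*1e3
def st():
    o=monitor.get_obs();A=R.from_euler('xyz',o['tcp_rot'],degrees=True);g=o['ee_pos']+A.apply([0,0,.155])
    print('t',round(o['time'],1),'flange',np.round(o['ee_pos'],4),'grasp w',g.round(4),'grasp jig mm',wj(g).round(1),'rot',np.round(o['tcp_rot'],1),'F',np.round(o['wrist_force'],1),'open',round(o['opening'],4),'gf',round(o['grasp_force'],1))
E
python3 -c "
from h import *
st();snap('wrist','w1.png',None,1.4);print(cal('wrist'))"
```

```text
t 1.4 flange [ 0.4617 -0.1144  0.404 ] grasp w [ 0.4615 -0.1143  0.249 ] grasp jig mm [-105.6  -46.8  249. ] rot [-1.8e+02  1.0e-01  8.4e+00] F [ 0.7 -0.1 -0.7] open 0.0854 gf 0.0
{'fx': 363.46213579209655, 'fy': 363.46213579209655, 'cx': 276.25243048515244, 'cy': 209.77163748559587, 'view': array([[ 1.44234237e-01, -9.89543293e-01,  7.46085233e-04,
        -1.80708933e-01],
       [-9.43491017e-01, -1.37294318e-01,  3.01620575e-01,
         3.79732296e-01],
       [-2.98364183e-01, -4.42079381e-02, -9.53427749e-01,
         5.11509106e-01],
       [ 0.00000000e+00,  0.00000000e+00,  0.00000000e+00,
         1.00000000e+00]])}
```

View pics/w1.png

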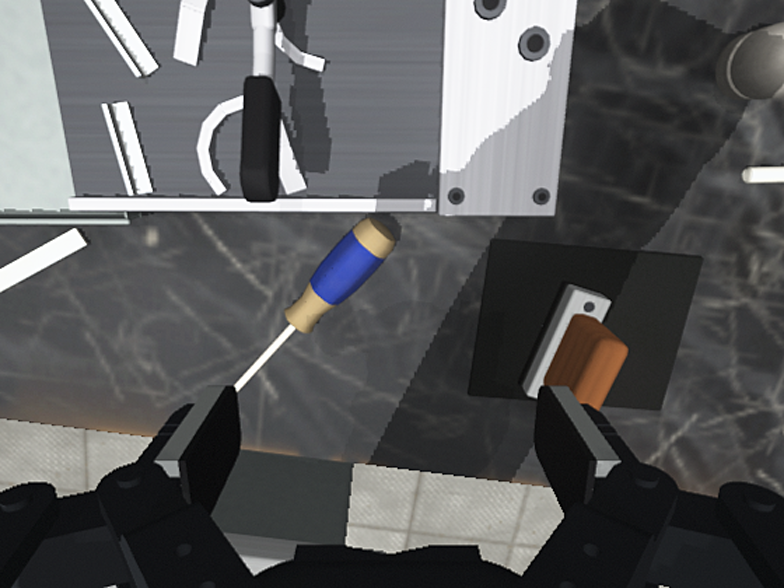

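The wrist view shows the near plate corners at (440,213) and (555,215), the lip's inner open end at (70,197), the black grip at (260,190) outer end, and a chip hidden under the lever with its ends at (325,65) and (290,190). I'll refine the jig pose with these.

Run:
```python
from h import *
c=cal('wrist')
P=[(440,213,-78,-80,69.5),(555,215,-78,-150,69.5),(70,197,-70,150,53),(443,0,None,-80,69.5)]
j=fit(c,[(u/1.4,v/1.4,x/1e3,y/1e3,z/1e3) for u,v,x,y,z in P[:3]],J)
for u,v,x,y,z in P: print(wj(px2w(c,u/1.4,v/1.4,z/1e3)).round(1),x,y)
print('grip end', wj(px2w(c,261/1.4,80/1.4,.105)).round(1),wj(px2w(c,260/1.4,190/1.4,.108)).round(1))
P=[(490,239,65,80),(703,257,65,-80),(660,410,-65,-80),(469,394,-65,80)]
fit(c,[(u/1.4,v/1.4,x/1e3,y/1e3,.004) for u,v,x,y in P],[.4,-.27,0])
print([px2w(c,u/1.4,v/1.4,.026).round(4) for u,v in((572,284),(609,294),(522,390))])
st()
```

```text
fit [ 0.5615 -0.052 ] 8.21 res mm [[-0.6, -0.0], [0.6, -1.1], [0.0, 1.2]]
[-75.  -79.4  69.5] -78 -80
[ -76.  -148.1   69.5] -78 -150
[-68.2 149.5  53. ] -70 150
[ 37.7 -77.1  69.5] None -80
grip end [ -5.1  14.  105. ] [-57.7  17.5 108. ]
fit [ 0.4147 -0.2744] 3.4 res mm [[0.7, -0.4], [0.7, -0.3], [-0.0, -0.5], [-1.4, 1.2]]
[array([ 0.4544, -0.2496,  0.026 ]), array([ 0.451 , -0.2777,  0.026 ]), array([ 0.367 , -0.2332,  0.026 ])]
t 1.5 flange [ 0.4611 -0.1155  0.4042] grasp w [ 0.4609 -0.1155  0.2492] grasp jig mm [-106.3  -47.9  249.2] rot [-1.8e+02  1.0e-01  8.3e+00] F [-0.1 -0.1  0.9] open 0.0856 gf 0.0
```

Call:
carry_out(
  targets="0.47 -0.53 0 0 0 0 1; 0.47 -0.53 0 0 0 0 1; 0.47 -0.53 0 0 0 0 1; 0 0 0.95 0 0 0 1; 0 0 0.95 0 0 0 1; 0 0 0.95 0 0 0 0; 0 0 0.5 0 0 0 0; 0 0 0.5 0 0 0 0",
  newtons=25,
)

```text
time: 2.15
ee_pos: [0.5066, -0.0468, 0.2485]
tcp_rot: [-180.0, 0.1, 8.0]
wrist_force: [0.3, -0.2, 0.7]
opening: 0.0514
grasp_force: 0.0
```

Call:
carry_out(
  targets="0 0 0 0 0 0 -0.3; 0 0 0 0 0 0 -0.6; 0 0 0 0 0 0 -1; 0 0 0 0 0 0 -1; 0 0 0 0 0 0 -1; 0 0 0 0 0 0 -1; 0 0 0 0 0 0 -1; 0 0 0 0 0 0 -1",
)

```text
time: 2.82
ee_pos: [0.5071, -0.044, 0.2516]
tcp_rot: [-179.7, 0.0, 8.2]
wrist_force: [-6.8, 17.7, -3.8]
opening: 0.0145
grasp_force: 32.4
```

```bash
sed -i 's/^J=.*/J=np.array([.5605,-.0525,np.radians(8.17)])/' h.py
python3 - <<'E'
from h import *
st()
p=np.array([115,73]);r=np.hypot(165,22);a0=np.arctan2(22,165)
prev=None
for i,a in enumerate(np.linspace(0,1.65,17)):
    q=p+r*np.array([-np.cos(a+a0),np.sin(a+a0)])
    if prev is not None: print(round(a,2),((q-prev)/40*[1,-1]).round(2))
    prev=q
E
```

```text
t 2.8 flange [ 0.5071 -0.044   0.2516] grasp w [ 0.5068 -0.0432  0.0966] grasp jig mm [-51.8  16.9  96.6] rot [-179.7    0.     8.2] F [-6.8 17.7 -3.8] open 0.0145 gf 32.4
0.1 [ 0.08 -0.42]
0.21 [ 0.12 -0.41]
0.31 [ 0.16 -0.4 ]
0.41 [ 0.2  -0.38]
0.52 [ 0.24 -0.35]
0.62 [ 0.28 -0.33]
0.72 [ 0.31 -0.3 ]
0.82 [ 0.34 -0.26]
0.93 [ 0.36 -0.23]
1.03 [ 0.38 -0.19]
1.13 [ 0.4  -0.15]
1.24 [ 0.42 -0.11]
1.34 [ 0.42 -0.06]
1.44 [ 0.43 -0.02]
1.55 [0.43 0.02]
1.65 [0.42 0.07]
```

Call:
carry_out(
  targets="0.08 -0.05 -0.42 0 0 0 -1; 0.12 -0.02 -0.41 0 0 0 -1; 0.16 0 -0.4 0 0 0 -1; 0.2 0 -0.38 0 0 0 -1; 0.24 0 -0.35 0 0 0 -1; 0.28 0 -0.33 0 0 0 -1; 0.31 0 -0.3 0 0 0 -1; 0 0 0 0 0 0 -1",
)

```text
time: 3.48
ee_pos: [0.5637, -0.0348, 0.3574]
tcp_rot: [180.0, -0.2, 8.1]
wrist_force: [-0.3, 0.7, 4.2]
opening: 0.0145
grasp_force: 30.3
```

```bash
python3 -c "
from h import *
st()"
```

```text
t 3.5 flange [ 0.5637 -0.0348  0.3574] grasp w [ 0.5642 -0.0347  0.2024] grasp jig mm [  6.2  17.  202.4] rot [180.   -0.2   8.1] F [-0.3  0.7  4.2] open 0.0145 gf 30.3
```

Following well.

Call:
carry_out(
  targets="0.34 0 -0.26 0 0 0 -1; 0.36 0 -0.23 0 0 0 -1; 0.38 0 -0.19 0 0 0 -1; 0.4 0 -0.15 0 0 0 -1; 0.42 0 -0.11 0 0 0 -1; 0.42 0 -0.06 0 0 0 -1; 0.43 0 -0.02 0 0 0 -1; 0.43 0 0.02 0 0 0 -1",
)

```text
time: 4.15
ee_pos: [0.6879, -0.017, 0.3963]
tcp_rot: [-180.0, -0.0, 8.1]
wrist_force: [-5.6, 1.6, 0.6]
opening: 0.0147
grasp_force: 27.6
```

Call:
carry_out(
  targets="0.42 0 0.07 0 0 0 -1; 0.4 0 0.1 0 0 0 -1; 0 0 0 0 0 0 -1; 0 0 0 0 0 0 -1; 0 0 0 0 0 0 -1; 0 0 0 0 0 0 -1; 0 0 0 0 0 0 -1; 0 0 0 0 0 0 -1",
)

```text
time: 4.82
ee_pos: [0.7208, -0.0123, 0.3891]
tcp_rot: [-180.0, -0.2, 8.1]
wrist_force: [4.5, 2.0, -1.0]
opening: 0.0144
grasp_force: 27.9
```

```bash
python3 -c "
from h import *
st()"
```

```text
t 4.8 flange [ 0.7208 -0.0123  0.3891] grasp w [ 0.7214 -0.0122  0.2341] grasp jig mm [165.   17.  234.1] rot [-180.    -0.2    8.1] F [ 4.5  2.  -1. ] open 0.0144 gf 27.9
```

Call:
carry_out(
  targets="0 0 0 0 0 0 0.5; 0 0 0 0 0 0 1; 0 0 0 0 0 0 1; -0.3 0 -0.5 0 0 0 1; -0.3 0 -0.5 0 0 0 1; -0.5 0 -0.5 0 0 0 1; -0.5 0.3 -0.5 0 0 0 1; -0.84 0.51 0 0 0 0 1",
)

```text
time: 5.48
ee_pos: [0.6286, -0.0569, 0.4711]
tcp_rot: [179.9, -0.3, 8.3]
wrist_force: [0.4, -1.9, 1.2]
opening: 0.0855
grasp_force: 0.0
```

Call:
carry_out(
  targets="-0.84 0.51 0 0 0 0 1; -0.84 0.51 0 0 0 0 1; -0.84 0.51 0 0 0 0 1; -0.84 0.51 0 0 0 0 1; -0.84 0.51 0 0 0 0 1; -0.84 0.51 0 0 0 0 1; -0.84 0.51 0 0 0 0 1; 0 0 0 0 0 0 1",
)

```text
time: 6.15
ee_pos: [0.4115, -0.2351, 0.4689]
tcp_rot: [179.9, -0.0, 7.9]
wrist_force: [-0.6, -0.2, -0.5]
opening: 0.0851
grasp_force: 0.0
```

Call:
carry_out(
  targets="0 0 0 0 0 0.8 1; 0 0 0 0 0 0.8 1; 0 0 0 0 0 0.8 1; 0 0 0 0 0 0.8 1; 0 0 0 0 0 0 1; 0 0 0 0 0 0 1; 0 0 0 0 0 0 1; 0 0 0 0 0 0 1",
)

```text
time: 6.82
ee_pos: [0.4161, -0.2323, 0.4676]
tcp_rot: [-180.0, -0.0, -10.1]
wrist_force: [0.1, -0.4, 0.0]
opening: 0.0855
grasp_force: 0.0
```

```bash
sed -i 's/^J=.*/J=np.array([.5603,-.0505,np.radians(8.17)])/' h.py
python3 - <<'E'
from h import *
st(); go((.4037,-.262,.062),-10.3)
snap('top','t2.png',(205,130,435,280),3.45);snap('wrist','w2.png',None,1.4)
E
```

```text
t 6.8 flange [ 0.4161 -0.2323  0.4676] grasp w [ 0.4161 -0.2323  0.3126] grasp jig mm [-168.6 -159.5  312.6] rot [-180.    -0.   -10.1] F [ 0.1 -0.4  0. ] open 0.0855 gf 0.0
p [ 0.4161 -0.2323  0.4676] tgt [ 0.4037 -0.262   0.217 ] shift(tool units) [-0.17  0.78  6.26] turn units [-0.   -0.    0.03]
```

View pics/t2.png

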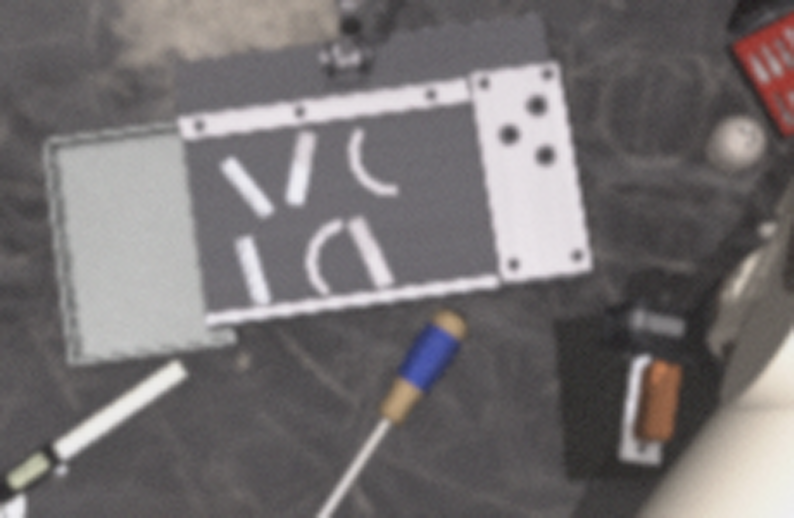

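View pics/w2.png

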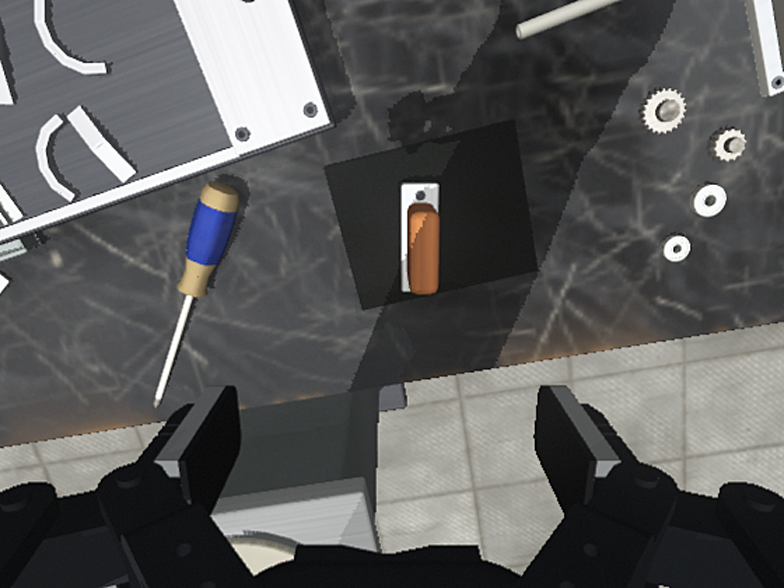

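The top view shows the lever is up (out of the bed at the top) and six chips at crop pixels (247,187), (300,170), C (370,165), (253,270), C (325,257) and (370,250). In the wrist view the scraper bar's corners are (401,184), (440,184) and (401,292).

Run:
```python
from h import *
c=cal('wrist')
x=fit(c,[(u/1.4,v/1.4,a/1e3,b/1e3,.026) for u,v,a,b in((401,184,45,17),(440,184,45,-17),(401,292,-45,17))],[.4,-.26,0])
print(px2w(c,425/1.4,249/1.4,.082))
go((x[0],x[1],.062),np.degrees(x[2]))
c=cal('top')
for u,v in((397,190),(390,285),(352,135),(345,220),(340,294),(485,180)): print(wj(px2w(c,205+u/3.45,130+v/3.45,.05)).round(0))
```

```text
fit [ 0.405  -0.2587] -8.84 res mm [[0.1, 1.4], [0.3, -1.7], [-0.4, 0.3]]
[ 0.40963168 -0.25883844  0.082     ]
p [ 0.4161 -0.2324  0.4675] tgt [ 0.405  -0.2587  0.217 ] shift(tool units) [-0.16  0.7   6.26] turn units [ 0.    0.   -0.23]
[  7. -14.  50.]
[-67.   2.  50.]
[56. 14. 50.]
[-11.  30.  50.]
[-69.  42.  50.]
[  5. -84.  50.]
```

Call:
carry_out(
  targets="-0.14 0.74 0 0 0 0 1; 0 0 1 0 0 0 1; 0 0 1 0 0 0 1; 0 0 1 0 0 0 1; 0 0 1 0 0 0 1; 0 0 1 0 0 0 0.3; 0 0 0.7 0 0 0 0; 0 0 0.56 0 0 0 0",
  newtons=60,
)

```text
time: 7.58
ee_pos: [0.4045, -0.2601, 0.2141]
tcp_rot: [-179.9, 0.1, -10.2]
wrist_force: [0.9, 0.6, -0.1]
opening: 0.0517
grasp_force: 0.0
```

Call:
carry_out(
  targets="0 0 0 0 0 0 -0.3; 0 0 0 0 0 0 -0.6; 0 0 0 0 0 0 -1; 0 0 0 0 0 0 -1; 0 0 0 0 0 0 -1; 0 0 0 0 0 0 -1; 0 0 0 0 0 0 -1; 0 0 0 0 0 0 -1",
)

```text
time: 8.25
ee_pos: [0.4054, -0.2606, 0.2174]
tcp_rot: [180.0, -0.0, -10.2]
wrist_force: [-1.1, 0.0, -1.7]
opening: 0.0216
grasp_force: 63.7
```

```bash
python3 -c "
from h import *
st();go(jw(-22,-46,175),8.17)"
```

```text
t 8.2 flange [ 0.4054 -0.2606  0.2174] grasp w [ 0.4055 -0.2606  0.0624] grasp jig mm [-183.1 -186.    62.4] rot [180.   -0.  -10.2] F [-1.1  0.  -1.7] open 0.0216 gf 63.7
p [ 0.4054 -0.2606  0.2174] tgt [ 0.5451 -0.0992  0.33  ] shift(tool units) [ 2.72 -4.59 -2.81] turn units [ 0.   -0.   -3.21]
```

Call:
carry_out(
  targets="0 0 -0.6 0 0 0 -1; 0 0 -0.9 0 0 0 -1; 0 0 -0.9 0 0 -0.5 -1; 0 0 -0.5 0 0 -0.75 -1; 0 0 0 0 0 -0.75 -1; 0 0 0 0 0 -0.75 -1; 0 0 0 0 0 -0.46 -1; 0 0 0 0 0 0 -1",
  newtons=80,
)

```text
time: 8.92
ee_pos: [0.4054, -0.2606, 0.3333]
tcp_rot: [180.0, -0.0, 8.3]
wrist_force: [-0.2, 0.5, -2.6]
opening: 0.0211
grasp_force: 80.0
```

Call:
carry_out(
  targets="0.4 -0.35 0 0 0 0 -1; 0.67 -0.58 0 0 0 0 -1; 0.67 -0.58 0 0 0 0 -1; 0.67 -0.58 0 0 0 0 -1; 0.67 -0.58 0 0 0 0 -1; 0.6 -0.53 0 0 0 0 -1; 0.35 -0.3 0 0 0 0 -1; 0 0 0 0 0 0 -1",
)

```text
time: 9.58
ee_pos: [0.5468, -0.0964, 0.3324]
tcp_rot: [-179.9, 0.0, 8.3]
wrist_force: [0.1, -0.6, -2.0]
opening: 0.0217
grasp_force: 55.4
```

```bash
python3 -c "
from h import *
st();go(jw(-22,-46,106),8.17);snap('wrist','w3.png',None,1.2)"
```

```text
t 9.6 flange [ 0.5468 -0.0964  0.3324] grasp w [ 0.5468 -0.0962  0.1774] grasp jig mm [-19.9 -43.3 177.4] rot [-179.9    0.     8.3] F [ 0.1 -0.6 -2. ] open 0.0217 gf 55.4
p [ 0.5468 -0.0964  0.3324] tgt [ 0.5451 -0.0992  0.261 ] shift(tool units) [-0.05  0.06  1.78] turn units [-0.01  0.    0.02]
```

View pics/w3.png

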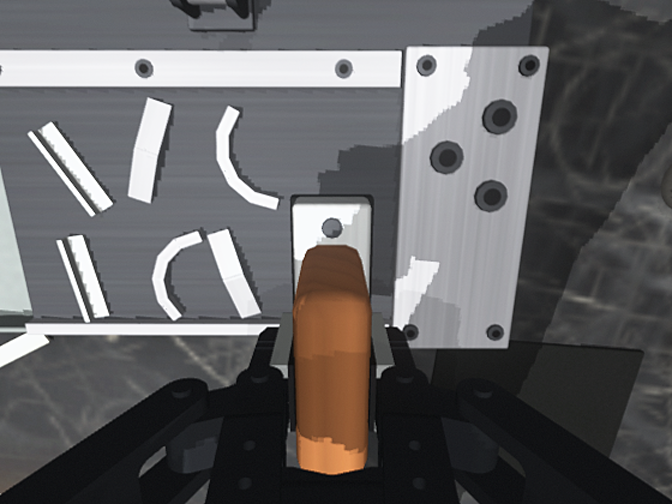

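The wrist view shows the scraper held upright over the empty part of the bed, its far bar end at (333,197). The fence face edge is at row 87 and the plate edge at column 404. All six chips are to the left.

Run:
```python
from h import *
c=cal('wrist')
for u,v,z in((390,87,54),(20,86,54),(405,47,69.5),(395,349,69.5),(508,349,69.5),(547,47,69.5),(30,323,53),(250,323,53)): print((u,v),wj(px2w(c,u/1.2,v/1.2,z/1e3)).round(1))
print('scraper bar top far', wj(px2w(c,292/1.2,204/1.2,.1774-.036)).round(1),wj(px2w(c,375/1.2,204/1.2,.1774-.036)).round(1))
```

```text
(390, 87) [ 69.4 -75.2  54. ]
(20, 86) [ 69.5 121.4  54. ]
(405, 47) [ 86.8 -79.8  69.5]
(395, 349) [-78.8 -82.5  69.5]
(508, 349) [ -78.7 -150.4   69.5]
(547, 47) [  86.9 -148.8   69.5]
(30, 323) [-70.3 145.6  53. ]
(250, 323) [-70.   7.  53.]
scraper bar top far [ 23.7 -29.4 141.4] [ 23.8 -60.3 141.4]
```

Call:
carry_out(
  targets="-0.02 0 0.7 0 0 0 -1; 0 0 0.7 0 0 0 -1; 0 0 0.35 0 0 0 -1; 0 0 0.12 0 0 0 -1; 0 0 0 0 0 0 -1; 0 -0.2 0 0 0 0 -1; 0 -0.4 0 0 0 0 -1; 0 -0.4 0 0 0 0 -1",
)

```text
time: 10.3
ee_pos: [0.5383, -0.0597, 0.2586]
tcp_rot: [180.0, -0.0, 8.0]
wrist_force: [2.5, -1.7, -2.2]
opening: 0.0214
grasp_force: 81.4
```

```bash
python3 -c "
from h import *
st()"
```

```text
t 10.3 flange [ 0.5383 -0.0597  0.2586] grasp w [ 0.5384 -0.0598  0.1036] grasp jig mm [-23.   -6.1 103.6] rot [180.  -0.   8.] F [ 2.5 -1.7 -2.2] open 0.0214 gf 81.4
```

Call:
carry_out(
  targets="0 -0.35 0.04 0 0 0 -1; 0 -0.35 0 0 0 0 -1; 0 -0.35 0 0 0 0 -1; 0 -0.35 0 0 0 0 -1; 0 -0.35 0 0 0 0 -1; 0 -0.35 0 0 0 0 -1; 0 -0.35 0 0 0 0 -1; 0 -0.35 0 0 0 0 -1",
)

```text
time: 10.97
ee_pos: [0.5225, 0.0513, 0.2582]
tcp_rot: [179.9, -0.1, 8.1]
wrist_force: [0.7, -4.3, 4.1]
opening: 0.0207
grasp_force: 82.4
```

Call:
carry_out(
  targets="0 -0.3 0 0 0 0 -1; 0 -0.2 0 0 0 0 -1; 0 -0.2 0 0 0 0 -1; 0 -0.2 0 0 0 0 -1; 0 -0.2 0 0 0 0 -1; 0 -0.1 0 0 0 0 -1; 0 0 0 0 0 0 -1; 0 0 0 0 0 0 -1",
)

```text
time: 11.63
ee_pos: [0.5178, 0.0846, 0.2582]
tcp_rot: [-179.5, -0.1, 9.2]
wrist_force: [0.5, -1.8, 5.9]
opening: 0.0206
grasp_force: 82.5
```

```bash
python3 -c "
from h import *
st();snap('wrist','w4.png',None,1.2)"
```

```text
t 11.6 flange [0.5178 0.0846 0.2582] grasp w [0.518  0.086  0.1032] grasp jig mm [-22.5 141.1 103.2] rot [-1.795e+02 -1.000e-01  9.200e+00] F [ 0.5 -1.8  5.9] open 0.0206 gf 82.5
```

View pics/w4.png

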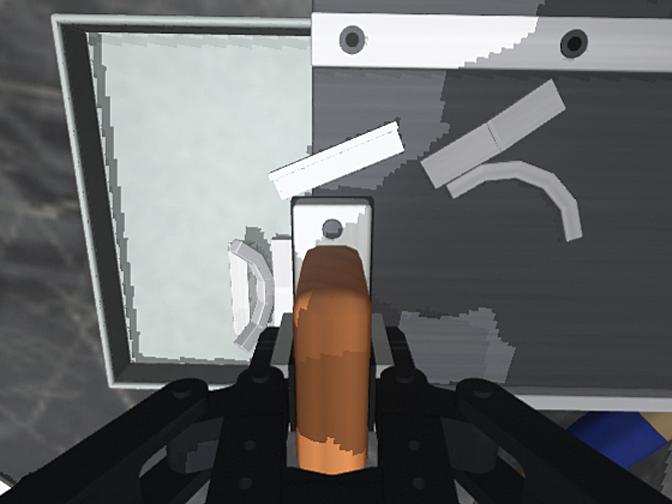

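The picture shows three chips pushed to or over the edge: two lie in the tray at (245,295) and one is at the scraper's face at (283,270). Three are left on the fence side: (335,160), (495,130) and the C at (530,180).

Call:
carry_out(
  targets="0 -0.15 0 0 0 0 -1; 0 -0.2 0 0 0 0 -1; 0 -0.15 0 0 0 0 -1; 0 0 0 0 0 0 -1; 0 0.2 -0.5 0 0 0 -1; 0 0 -0.5 0 0 0 -1; 0 0.5 0 0 0 0.1 -1; 0 0.8 0 0 0 0.08 -1",
)

```text
time: 12.35
ee_pos: [0.5265, 0.0347, 0.2973]
tcp_rot: [-179.0, -0.1, 9.2]
wrist_force: [0.3, 0.5, -2.3]
opening: 0.0208
grasp_force: 81.4
```

Call:
carry_out(
  targets="0 0.8 0 0 0 0 -1; 0.2 0.8 0 0 0 0 -1; 0.3 0.8 0 0 0 0 -1; 0.3 0.6 0 0 0 0 -1; 0.3 0.4 0 0 0 0 -1; 0 0 0 0 0 0 -1; 0 0 0 0 0 0 -1; 0 0 0 0 0 0 -1",
)

```text
time: 13.02
ee_pos: [0.591, -0.0934, 0.2933]
tcp_rot: [-179.0, 0.1, 9.0]
wrist_force: [-0.4, 0.6, -2.0]
opening: 0.0216
grasp_force: 81.4
```

```bash
python3 -c "
from h import *
st();go(jw(22,-46,103),8.17);snap('wrist','w5.png',None,1.2)"
```

```text
t 13.0 flange [ 0.591  -0.0934  0.2933] grasp w [ 0.5904 -0.0907  0.1383] grasp jig mm [ 24.  -44.1 138.3] rot [-1.79e+02  1.00e-01  9.00e+00] F [-0.4  0.6 -2. ] open 0.0216 gf 81.4
p [ 0.591  -0.0934  0.2933] tgt [ 0.5886 -0.0929  0.258 ] shift(tool units) [-0.06 -0.01  0.88] turn units [-0.18  0.02  0.15]
```

View pics/w5.png

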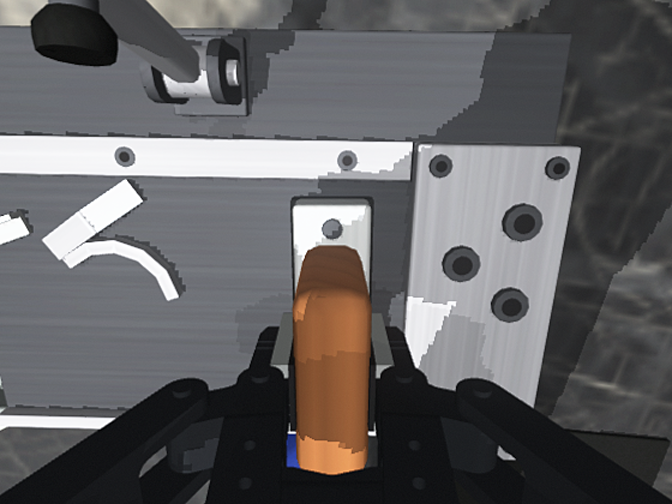

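The view shows the bar over the fence-side half. The remaining chips are at (95,220), the C at (140,260) and (10,230), all within the bar's span.

Call:
carry_out(
  targets="0 0 0.4 -0.18 0 0.15 -1; 0 0 0.4 0 0 0 -1; 0 0 0.12 0 0 0 -1; 0 0 0 0 0 0 -1; 0 -0.2 0 0 0 0 -1; 0 -0.35 0 0 0 0 -1; 0 -0.35 0 0 0 0 -1; 0 -0.35 0 0 0 0 -1",
)

```text
time: 13.73
ee_pos: [0.5842, -0.0425, 0.2576]
tcp_rot: [179.9, -0.1, 8.2]
wrist_force: [0.3, -3.8, 5.0]
opening: 0.0214
grasp_force: 82.4
```

Call:
carry_out(
  targets="0 -0.35 0 0 0 0 -1; 0 -0.35 0 0 0 0 -1; 0 -0.35 0 0 0 0 -1; 0 -0.35 0 0 0 0 -1; 0 -0.35 0 0 0 0 -1; 0 -0.35 0 0 0 0 -1; 0 -0.3 0 0 0 0 -1; 0 -0.2 0 0 0 0 -1",
)

```text
time: 14.4
ee_pos: [0.5692, 0.0609, 0.2576]
tcp_rot: [179.9, -0.1, 8.3]
wrist_force: [0.6, -5.2, 6.1]
opening: 0.021
grasp_force: 82.5
```

```bash
python3 -c "
from h import *
st()"
```

```text
t 14.4 flange [0.5692 0.0609 0.2576] grasp w [0.5694 0.0606 0.1026] grasp jig mm [ 24.8 108.7 102.6] rot [ 1.799e+02 -1.000e-01  8.300e+00] F [ 0.6 -5.2  6.1] open 0.021 gf 82.5
```

Call:
carry_out(
  targets="0 -0.2 0 0 0 0 -1; 0 -0.2 0 0 0 0 -1; 0 -0.2 0 0 0 0 -1; 0 -0.2 0 0 0 0 -1; 0 -0.2 0 0 0 0 -1; 0 -0.15 0 0 0 0 -1; 0 0 0 0 0 0 -1; 0 0 0 0 0 0 -1",
)

```text
time: 15.07
ee_pos: [0.5645, 0.0935, 0.2576]
tcp_rot: [-179.6, -0.1, 9.3]
wrist_force: [0.1, -1.2, 6.1]
opening: 0.0209
grasp_force: 82.6
```

Call:
carry_out(
  targets="0 0.2 -0.5 0 0 0 -1; 0 0.3 -0.6 0 0 0 -1; -0.5 0.3 -0.6 0 0 0 -1; -0.7 0.5 -0.3 0 0 0 -1; -0.7 0.5 0 0 0 0 -1; -0.7 0.5 0 0 0 0 -1; 0 0 0 0 0 0 -1; 0 0 0 0 0 0 -1",
)

```text
time: 15.73
ee_pos: [0.4758, -0.0157, 0.336]
tcp_rot: [-179.5, 0.0, 9.2]
wrist_force: [0.7, -0.2, -2.3]
opening: 0.0211
grasp_force: 81.4
```

```bash
python3 -c "
from h import *
st();snap('wrist','w6.png',None,1.2)"
```

```text
t 15.7 flange [ 0.4758 -0.0157  0.336 ] grasp w [ 0.4755 -0.0145  0.181 ] grasp jig mm [-78.8  47.7 181. ] rot [-179.5    0.     9.2] F [ 0.7 -0.2 -2.3] open 0.0211 gf 81.4
```

View pics/w6.png

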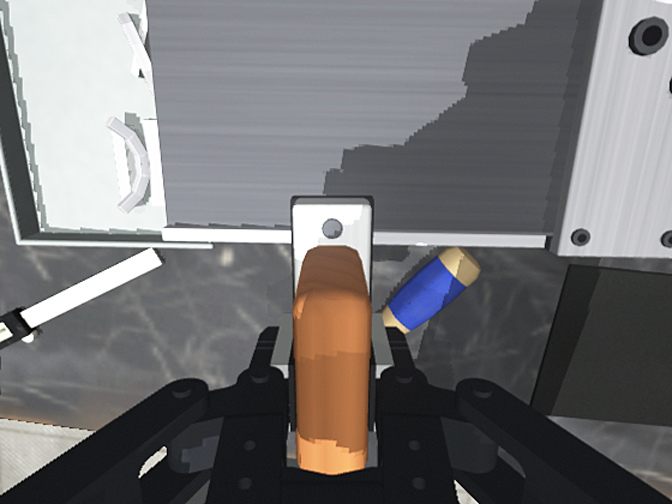

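The bed is bare, and chips are visible in the tray at (125,165) and (135,45). Next, the scraper goes back on its mat.

```bash
python3 -c "
from h import *
go((.411,-.27,.0625),8.17)"
```

```text
p [ 0.4765 -0.0153  0.3359] tgt [ 0.411  -0.27    0.2175] shift(tool units) [-2.64  6.05  2.91] turn units [-0.08  0.01  0.19]
```

Call:
carry_out(
  targets="-0.1 0.3 0 -0.08 0 0.19 -1; -0.38 0.8 0 0 0 0 -1; -0.38 0.8 0 0 0 0 -1; -0.38 0.8 0 0 0 0 -1; -0.38 0.8 0 0 0 0 -1; -0.38 0.8 0 0 0 0 -1; -0.38 0.8 0 0 0 0 -1; -0.2 0.6 0 0 0 0 -1",
)

```text
time: 16.45
ee_pos: [0.4068, -0.2583, 0.3358]
tcp_rot: [180.0, 0.1, 8.1]
wrist_force: [1.5, -0.0, -1.8]
opening: 0.0213
grasp_force: 81.4
```

Call:
carry_out(
  targets="0 0.35 0.5 0 0 0 -1; 0 0 0.8 0 0 0 -1; 0 0 0 0 0 0 -1; 0 0 0 0 0 0 -1; 0 0 0 0 0 0 -1; 0 0 0 0 0 0 -1; 0 0 0 0 0 0 -1; 0 0 0 0 0 0 -1",
)

```text
time: 17.12
ee_pos: [0.4097, -0.2701, 0.2855]
tcp_rot: [179.9, -0.1, 8.2]
wrist_force: [0.8, -0.4, -1.6]
opening: 0.021
grasp_force: 81.0
```

```bash
python3 -c "
from h import *
st();go((.411,-.27,.0625),8.17)"
```

```text
t 17.1 flange [ 0.4097 -0.2701  0.2855] grasp w [ 0.4099 -0.2704  0.1305] grasp jig mm [-180.1 -196.3  130.5] rot [ 1.799e+02 -1.000e-01  8.200e+00] F [ 0.8 -0.4 -1.6] open 0.021 gf 81.0
p [ 0.4097 -0.2701  0.2855] tgt [ 0.411  -0.27    0.2175] shift(tool units) [ 0.03 -0.    1.7 ] turn units [ 0.02 -0.01  0.  ]
```

Call:
carry_out(
  targets="0 0 0.7 0 0 0 -1; 0 0 0.7 0 0 0 -1; 0 0 0.2 0 0 0 -1; 0 0 0.1 0 0 0 -1; 0 0 0.03 0 0 0 -1; 0 0 0 0 0 0 -1; 0 0 0 0 0 0 -1; 0 0 0 0 0 0 -1",
)

```text
time: 17.78
ee_pos: [0.4094, -0.2704, 0.2167]
tcp_rot: [179.9, -0.0, 8.1]
wrist_force: [-4.0, 1.5, 7.6]
opening: 0.0211
grasp_force: 82.5
```

Call:
carry_out(
  targets="0 0 0 0 0 0 -0.4; 0 0 0 0 0 0 0.2; 0 0 0 0 0 0 1; 0 0 0 0 0 0 1; 0 0 -0.5 0 0 0 1; 0 0 -1 0 0 0 1; 0 0 -1 0 0 0 1; 0 0 -1 0 0 0 1",
)

```text
time: 18.45
ee_pos: [0.409, -0.27, 0.3565]
tcp_rot: [180.0, 0.1, 8.1]
wrist_force: [1.0, -0.2, 0.6]
opening: 0.0853
grasp_force: 0.0
```

```bash
python3 -c "
from h import *
st();go((.466,.416,.25),8.17)"
```

```text
t 18.4 flange [ 0.409  -0.27    0.3565] grasp w [ 0.4088 -0.2701  0.2015] grasp jig mm [-181.1 -195.8  201.5] rot [1.8e+02 1.0e-01 8.1e+00] F [ 1.  -0.2  0.6] open 0.0853 gf 0.0
p [ 0.409  -0.27    0.3565] tgt [0.466 0.416 0.405] shift(tool units) [  3.84 -16.78  -1.22] turn units [ 0.    0.01 -0.01]
```

Call:
carry_out(
  targets="0.1 -0.5 -0.2 0 0 0 1; 0.22 -0.98 -0.2 0 0 0 1; 0.22 -0.98 -0.2 0 0 0 1; 0.22 -0.98 -0.2 0 0 0 1; 0.22 -0.98 -0.2 0 0 0 1; 0.22 -0.98 -0.2 0 0 0 1; 0.22 -0.98 0 0 0 0 1; 0.22 -0.98 0 0 0 0 1",
)

```text
time: 19.12
ee_pos: [0.4323, 0.0324, 0.4035]
tcp_rot: [179.9, -0.1, 8.1]
wrist_force: [1.4, -0.3, -0.6]
opening: 0.085
grasp_force: 0.0
```

Call:
carry_out(
  targets="0.22 -0.98 0 0 0 0 1; 0.22 -0.98 0 0 0 0 1; 0.22 -0.98 0 0 0 0 1; 0.22 -0.98 0 0 0 0 1; 0.22 -0.98 0 0 0 0 1; 0.22 -0.98 0 0 0 0 1; 0.22 -0.98 0 0 0 0 1; 0.22 -0.98 0 0 0 0 1",
)

```text
time: 19.78
ee_pos: [0.4777, 0.1866, 0.4156]
tcp_rot: [-173.5, 0.1, 20.0]
wrist_force: [0.5, -0.2, -0.1]
opening: 0.0854
grasp_force: 0.0
```

Run:
```python
from h import *
st();go((.466,.416,.25),8.17)
w=cv2.cvtColor(camera('wrist'),cv2.COLOR_RGB2BGR); t=cv2.cvtColor(camera('top'),cv2.COLOR_RGB2BGR)[130:280,205:435]
np.save('wc.npy',cal('wrist')['view'])
a=cv2.resize(w,(400,300)); b=cv2.resize(t,None,fx=1.74,fy=1.74,interpolation=cv2.INTER_CUBIC)
b=cv2.resize(t,(400,261),interpolation=cv2.INTER_CUBIC)
cv2.imwrite('pics/c1.png',np.vstack([cv2.resize(w,(448,336)),cv2.resize(t,(448,252),interpolation=cv2.INTER_CUBIC)[:, :448]])[:588])
```

```text
t 19.8 flange [0.4777 0.1866 0.4156] grasp w [0.4714 0.203  0.2616] grasp jig mm [-52.  263.6 261.6] rot [-1.735e+02  1.000e-01  2.000e+01] F [ 0.5 -0.2 -0.1] open 0.0854 gf 0.0
p [0.4777 0.1866 0.4156] tgt [0.466 0.416 0.405] shift(tool units) [ 1.68 -5.43  0.88] turn units [-1.13  0.14  2.06]
```

View pics/c1.png

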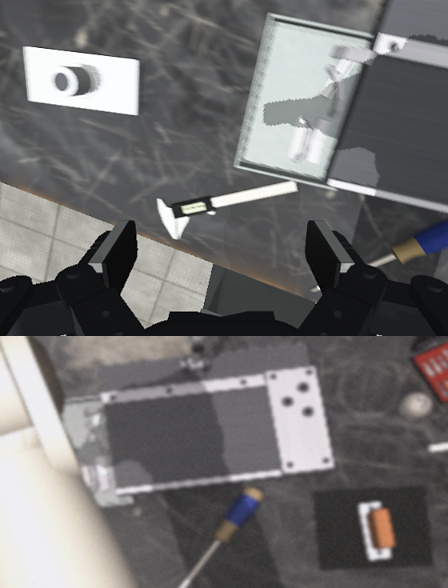

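The upper half shows the bracket at (80,80) to the left. In the lower half the bed is clean, the chips are at the tray's bed-side edge, and the scraper is on its mat. The tool got turned, so I'll check the joints.

Run:
```python
from h import *
o=monitor.get_obs();print(np.round(o['q'],1),np.round(o['qd'],1));
c=cal('wrist')
B=[(26,47),(138,60),(136,114),(29,100)]
W=[px2w(c,u*1.25,v*1.25,.012)[:2] for u,v in B];W=np.array(W);print(W.round(4),W.mean(0), [np.linalg.norm(W[i]-W[i-1]).round(4) for i in range(4)])
d=W[0]-W[1]+W[3]-W[2];print('long axis yaw',np.degrees(np.arctan2(d[1],d[0])))
print('boss top',px2w(c,65*1.25,80*1.25,.0525))
```

```text
[ 20.    0.2   6.3  96.2   6.5 179.9] [-1.9 -1.5 -2.   0.4 -1.8  0. ]
[[0.4803 0.5065]
 [0.5157 0.3616]
 [0.4498 0.3468]
 [0.4142 0.4932]] [0.46501484 0.42703385] [np.float64(0.0675), np.float64(0.1491), np.float64(0.0675), np.float64(0.1506)]
long axis yaw 103.71065516770831
boss top [0.46805962 0.42365198 0.0525    ]
```

Joint 6 is at its limit (q6 = q1 + 180 − yaw), so I'll take the bracket with tool yaw about 104, closing across the flange.

Call:
carry_out(
  targets="0 0 0 0 0 -1 1; 0 0 0 0 0 -1 1; 0 0 0 0 0 -1 1; 0 0 0 0 0 -1 1; 0 0 0 0 0 -1 1; 0 0 0 0 0 -1 1; 0 0 0 0 0 -1 1; 0 0 0 0 0 -1 1",
)

```text
time: 20.55
ee_pos: [0.4774, 0.185, 0.4156]
tcp_rot: [-175.4, -4.6, 65.8]
wrist_force: [-0.2, -0.3, -0.7]
opening: 0.0853
grasp_force: 0.0
```

Call:
carry_out(
  targets="0 0 0 0 0 -1 1; 0 0 0 0 0 -1 1; 0 0 0 0 0 -1 1; 0 0 0 0 0 -1 1; 0 0 0 0 0 -1 1; 0 0 0 0 0 -1 1; 0 0 0 0 0 -0.6 1; 0 0 0 0 0 0 1",
)

```text
time: 21.22
ee_pos: [0.4774, 0.1851, 0.4157]
tcp_rot: [-179.2, -6.4, 103.6]
wrist_force: [-0.1, 0.2, 0.4]
opening: 0.0855
grasp_force: 0.0
```

```bash
python3 -c "
from h import *
st();go((.4665,.4255,.22),103.7)"
```

```text
t 21.2 flange [0.4774 0.1851 0.4157] grasp w [0.4712 0.2014 0.2616] grasp jig mm [-52.4 262.  261.6] rot [-179.2   -6.4  103.6] F [-0.1  0.2  0.4] open 0.0855 gf 0.0
p [0.4774 0.1851 0.4157] tgt [0.4665 0.4255 0.375 ] shift(tool units) [5.76 1.17 1.65] turn units [-0.14 -1.12 -0.01]
```

Call:
carry_out(
  targets="0 0 0 -0.14 -0.56 0 1; 0 0 0 0 -0.56 0 1; 0.9 0.19 0.17 0 0 0 1; 0.98 0.19 0.17 0 0 0 1; 0.98 0.19 0.17 0 0 0 1; 0.98 0.19 0.17 0 0 0 1; 0.98 0.19 0.17 0 0 0 1; 0.98 0.19 0.17 0 0 0 1",
)

```text
time: 21.88
ee_pos: [0.4672, 0.4233, 0.3746]
tcp_rot: [-180.0, 0.0, 103.3]
wrist_force: [0.2, 0.2, 0.4]
opening: 0.0855
grasp_force: 0.0
```

Run:
```python
from h import *
st();go((.4665,.4255,.035),103.7)
w=cv2.cvtColor(camera('wrist'),cv2.COLOR_RGB2BGR);cv2.imwrite('pics/w7.png',w)
g=cv2.cvtColor(w,cv2.COLOR_BGR2GRAY);_,b=cv2.threshold(g,190,255,0)
c=cal('wrist')
for k in cv2.findContours(b,0,1)[0]:
    if cv2.contourArea(k)>5000:
        r=cv2.minAreaRect(k);print(r);W=np.array([px2w(c,u,v,.012)[:2] for u,v in cv2.boxPoints(r)]);print(W.round(4),W.mean(0).round(4),[np.linalg.norm(W[i]-W[i-1]).round(4) for i in range(4)],[np.degrees(np.arctan2(*(W[i]-W[i-1])[::-1])).round(1) for i in range(4)])
```

```text
t 21.9 flange [0.4672 0.4233 0.3746] grasp w [0.4672 0.4233 0.2196] grasp jig mm [-24.8 482.2 219.6] rot [-180.     0.   103.3] F [0.2 0.2 0.4] open 0.0855 gf 0.0
p [0.4672 0.4233 0.3746] tgt [0.4665 0.4255 0.19  ] shift(tool units) [ 0.06 -0.    4.62] turn units [-0.    0.   -0.06]
((276.0, 166.5), (155.0, 78.0), 90.0)
[[0.4133 0.5009]
 [0.4783 0.5165]
 [0.5164 0.3782]
 [0.4425 0.3602]] [0.4626 0.4389] [np.float64(0.1437), np.float64(0.0668), np.float64(0.1435), np.float64(0.0761)] [np.float64(101.7), np.float64(13.6), np.float64(-74.6), np.float64(-166.4)]
```

View pics/w7.png

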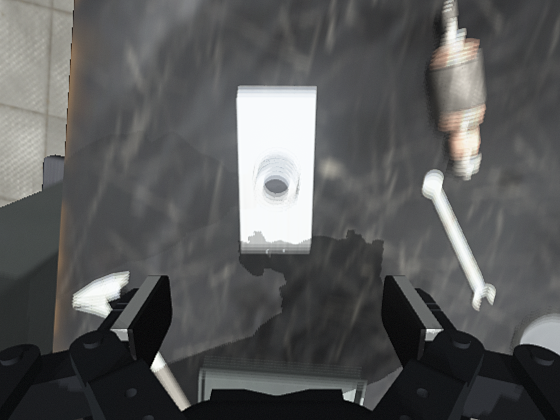

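The view is blurred by motion; the bracket spans rows 87–252 and columns 237–316, with the boss hole at (275,185) and the near end in shadow. I'll let it settle and measure again.

Call:
carry_out(
  targets="0 0 0 0 0 0 1; 0 0 0 0 0 0 1; 0 0 0 0 0 0 1; 0 0 0 0 0 0 1; 0 0 0 0 0 0 1; 0 0 0 0 0 0 1; 0 0 0 0 0 0 1; 0 0 0 0 0 0 1",
)

```text
time: 22.6
ee_pos: [0.4677, 0.4214, 0.3752]
tcp_rot: [-180.0, -0.0, 103.5]
wrist_force: [0.1, -0.1, -0.4]
opening: 0.0856
grasp_force: 0.0
```

Run:
```python
from h import *
st()
w=camera('wrist');c=cal('wrist');g=cv2.cvtColor(w,cv2.COLOR_RGB2GRAY)
for th in(150,190):
    b=(g>th).astype(np.uint8);b[:,:200]=0;b[:,340:]=0;b[270:]=0
    k=max(cv2.findContours(b,0,1)[0],key=cv2.contourArea);P=cv2.approxPolyDP(k,6,True)[:,0];print(th,cv2.contourArea(k),P.tolist())
    for p in P: print(px2w(c,*p,.012)[:2].round(4),end=' ')
    d=((g[120:230,225:330]<120)*1).astype(float);yy,xx=np.nonzero(d[:, 25:75]);print('\nhole?',xx.mean()+250,yy.mean()+120,len(xx),px2w(c,xx.mean()+250,yy.mean()+120,.0525))
cv2.imwrite('pics/w8.png',w[:,:,::-1])
```

```text
t 22.6 flange [0.4677 0.4214 0.3752] grasp w [0.4677 0.4215 0.2202] grasp jig mm [-24.6 480.4 220.2] rot [-180.    -0.   103.5] F [ 0.1 -0.1 -0.4] open 0.0856 gf 0.0
150 11416.0 [[237, 95], [240, 249], [308, 251], [314, 96]]
[0.4162 0.4887] [0.4486 0.3466] [0.5147 0.3603] [0.4817 0.5036] 
hole? 274.8567375886525 182.93617021276594 705 [0.46448291 0.4293958  0.0525    ]
190 10583.0 [[237, 95], [240, 241], [253, 230], [266, 241], [304, 241], [314, 96]]
[0.4162 0.4887] [0.4468 0.355 ] [0.4568 0.3693] [0.4717 0.361 ] [0.5081 0.3698] [0.4817 0.5036] 
hole? 274.8567375886525 182.93617021276594 705 [0.46448291 0.4293958  0.0525    ]
```

Call:
carry_out(
  targets="0.1 -0.04 0.9 0 0 0 1; 0 0 0.9 0 0 0 1; 0 0 0.9 0 0 0 1; 0 0 0.9 0 0 0 1; 0 0 0.6 0 0 0 1; 0 0 0.3 0 0 0 0.3; 0 0 0.05 0 0 0 0; 0 0 0 0 0 0 -0.1",
  newtons=70,
)

```text
time: 23.32
ee_pos: [0.4651, 0.4255, 0.1933]
tcp_rot: [-180.0, -0.0, 103.5]
wrist_force: [-0.5, 0.5, 1.2]
opening: 0.0515
grasp_force: 0.0
```

Call:
carry_out(
  targets="0 0 0 0 0 0 -0.3; 0 0 0 0 0 0 -0.5; 0 0 0 0 0 0 -1; 0 0 0 0 0 0 -1; 0 0 0 0 0 0 -1; 0 0 0 0 0 0 -1; 0 0 0 0 0 0 -1; 0 0 0 0 0 0 -1",
)

```text
time: 23.98
ee_pos: [0.4655, 0.4259, 0.1955]
tcp_rot: [179.8, -0.1, 103.5]
wrist_force: [-0.9, -0.6, 6.8]
opening: 0.0343
grasp_force: 71.2
```

```bash
python3 -c "
from h import *
st()"
```

```text
t 24.0 flange [0.4655 0.4259 0.1955] grasp w [0.4658 0.4263 0.0405] grasp jig mm [-25.7 485.4  40.5] rot [ 1.798e+02 -1.000e-01  1.035e+02] F [-0.9 -0.6  6.8] open 0.0343 gf 71.2
```

Call:
carry_out(
  targets="0 0 -0.2 0 0 0 -1; 0 0 -0.6 0 0 0 -1; 0 0 -0.9 0 0 0.2 -1; 0 0 -0.9 0 0 0.3 -1; 0 0 -0.4 0 0 0.39 -1; 0 0 0 0 0 0 -1; 0 0 0 0 0 0 -1; 0 0 0 0 0 0 -1",
)

```text
time: 24.65
ee_pos: [0.4649, 0.4252, 0.3109]
tcp_rot: [-179.8, 0.1, 98.5]
wrist_force: [0.1, -1.0, -5.2]
opening: 0.0345
grasp_force: 71.2
```

```bash
python3 -c "
from h import *
st();go(jw(31,17,140),98.4)"
```

```text
t 24.6 flange [0.4649 0.4252 0.3109] grasp w [0.4645 0.4249 0.1559] grasp jig mm [-27.3 484.2 155.9] rot [-1.798e+02  1.000e-01  9.850e+01] F [ 0.1 -1.  -5.2] open 0.0345 gf 71.2
p [0.4649 0.4252 0.3109] tgt [ 0.5886 -0.0293  0.295 ] shift(tool units) [-11.69   1.38   0.41] turn units [-0.03  0.01  0.01]
```

Call:
carry_out(
  targets="-0.4 0.05 0 0 0 0 -1; -0.8 0.09 0 0 0 0 -1; -0.8 0.09 0 0 0 0 -1; -0.8 0.1 0 0 0 0 -1; -0.8 0.1 0 0 0 0 -1; -0.8 0.1 0 0 0 0 -1; -0.8 0.1 0 0 0 0 -1; -0.8 0.1 0 0 0 0 -1",
)

```text
time: 25.32
ee_pos: [0.5288, 0.1901, 0.3107]
tcp_rot: [-179.8, 0.0, 98.5]
wrist_force: [0.6, 0.4, -5.1]
opening: 0.0345
grasp_force: 71.0
```

Call:
carry_out(
  targets="-0.8 0.1 0 0 0 0 -1; -0.8 0.1 0 0 0 0 -1; -0.8 0.1 0 0 0 0 -1; -0.8 0.1 0 0 0 0 -1; -0.8 0.1 0 0 0 0 -1; -0.8 0.1 0 0 0 0 -1; -0.5 0.05 0 0 0 0 -1; 0 0 0 0 0 0 -1",
)

```text
time: 25.98
ee_pos: [0.5859, -0.0177, 0.3103]
tcp_rot: [-179.8, 0.0, 98.2]
wrist_force: [0.1, 0.7, -5.5]
opening: 0.0342
grasp_force: 71.0
```

Run:
```python
from h import *
st();go(jw(31,17,86),98.4);snap('top','t3.png',(205,130,435,280),3.45)
```

```text
t 26.0 flange [ 0.5859 -0.0177  0.3103] grasp w [ 0.5853 -0.0178  0.1553] grasp jig mm [ 29.4  28.8 155.3] rot [-179.8    0.    98.2] F [ 0.1  0.7 -5.5] open 0.0342 gf 71.0
p [ 0.5859 -0.0177  0.3103] tgt [ 0.5886 -0.0293  0.241 ] shift(tool units) [-0.3   0.03  1.73] turn units [-0.04  0.01 -0.03]
```

View pics/t3.png

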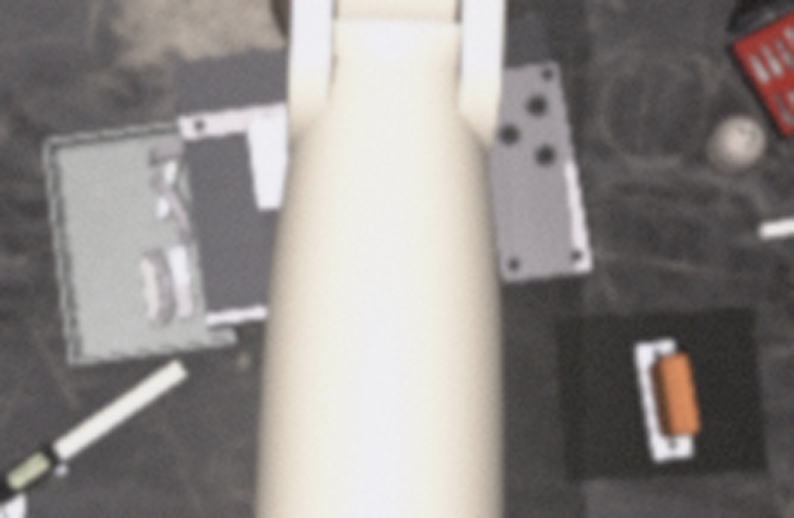

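The scraper stands on its mat at (665,400). The chips lie in the tray at (165,240), clear of the bed, and the bracket's end shows at (265,165) beside the fence. Now I lower the bracket.

Call:
carry_out(
  targets="-0.2 0.03 0.4 -0.04 0 -0.03 -1; 0 0 0.5 0 0 0 -1; 0 0 0.4 0 0 0 -1; 0 0 0.2 0 0 0 -1; 0 0 0.1 0 0 0 -1; 0 0 0.07 0 0 0 -1; 0 0 0.07 0 0 0 -1; 0 0 0 0 0 0 -1",
)

```text
time: 26.7
ee_pos: [0.5884, -0.0212, 0.2434]
tcp_rot: [179.8, -0.0, 98.6]
wrist_force: [0.1, 0.2, -5.2]
opening: 0.0343
grasp_force: 71.0
```

```bash
python3 -c "
from h import *
st()"
```

```text
t 26.7 flange [ 0.5884 -0.0212  0.2434] grasp w [ 0.589  -0.0211  0.0884] grasp jig mm [32.6 25.1 88.4] rot [179.8  -0.   98.6] F [ 0.1  0.2 -5.2] open 0.0343 gf 71.0
```

Call:
carry_out(
  targets="0 0 0.04 0 0 0 -1; 0 0 0.03 0 0 0 -1; 0 0 0.02 0 0 0 -1; 0 0 0 0 0 0 -1; 0 0 0 0 0 0 -1; 0 0 0 0 0 0 -1; 0 0 0 0 0 0 -1; 0 0 0 0 0 0 -1",
)

```text
time: 27.37
ee_pos: [0.5885, -0.0213, 0.2405]
tcp_rot: [179.7, 0.0, 98.6]
wrist_force: [-1.4, 0.2, 6.0]
opening: 0.0344
grasp_force: 72.2
```

```bash
python3 -c "
from h import *
st()"
```

```text
t 27.4 flange [ 0.5885 -0.0213  0.2405] grasp w [ 0.5893 -0.0212  0.0855] grasp jig mm [32.8 24.9 85.5] rot [179.7   0.   98.6] F [-1.4  0.2  6. ] open 0.0344 gf 72.2
```

Call:
carry_out(
  targets="0 0.02 0 0 0 0 -1; 0 0.02 0 0 0 0 -1; 0 0.02 0 0 0 0 -1; 0 0.02 0 0 0 0 -1; 0 0 0 0 0 0 -1; 0 0 0 0 0 0 -1; 0 0 0 0 0 0 -1; 0 0 0 0 0 0 -1",
)

```text
time: 28.03
ee_pos: [0.591, -0.021, 0.2405]
tcp_rot: [179.9, 0.0, 98.6]
wrist_force: [-7.9, -0.4, 8.5]
opening: 0.0345
grasp_force: 72.6
```

```bash
python3 -c "
from h import *
st()"
```

```text
t 28.0 flange [ 0.591  -0.021   0.2405] grasp w [ 0.5914 -0.021   0.0855] grasp jig mm [35.  24.8 85.5] rot [179.9   0.   98.6] F [-7.9 -0.4  8.5] open 0.0345 gf 72.6
```

Call:
carry_out(
  targets="-0.1 0 0 0 0 0 -1; -0.15 0 0 0 0 0 -1; -0.15 0 0 0 0 0 -1; -0.15 0 0 0 0 0 -1; -0.15 0 0 0 0 0 -1; -0.15 0 0 0 0 0 -1; -0.1 0 0 0 0 0 -1; 0 0 0 0 0 0 -1",
)

```text
time: 28.7
ee_pos: [0.5973, -0.0585, 0.2405]
tcp_rot: [179.7, -0.1, 98.6]
wrist_force: [-2.4, 2.7, 6.2]
opening: 0.034
grasp_force: 72.5
```

```bash
python3 -c "
from h import *
st()"
```

```text
t 28.7 flange [ 0.5973 -0.0585  0.2405] grasp w [ 0.598  -0.0581  0.0855] grasp jig mm [ 36.2 -12.9  85.5] rot [ 1.797e+02 -1.000e-01  9.860e+01] F [-2.4  2.7  6.2] open 0.034 gf 72.5
```

Call:
carry_out(
  targets="-0.05 0.01 0 0 0 0 -1; -0.05 0 0 0 0 0 -1; -0.05 0 0 0 0 0 -1; -0.05 0 0 0 0 0 -1; -0.05 0 0 0 0 0 -1; -0.05 0 0 0 0 0 -1; 0 0 0 0 0 0 -1; 0 0 0 0 0 0 -1",
)

```text
time: 29.37
ee_pos: [0.5991, -0.0694, 0.2405]
tcp_rot: [179.8, -0.1, 98.6]
wrist_force: [-5.4, 7.6, 9.4]
opening: 0.0344
grasp_force: 72.6
```

Call:
carry_out(
  targets="-0.05 0 0 0 0 0 -1; -0.05 0 0 0 0 0 -1; -0.05 0 0 0 0 0 -1; 0 0 0 0 0 0 -1; 0 0 0 0 0 0 -1; 0 0 0 0 0 0 -1; 0 0 0 0 0 0 -1; 0 0 0 0 0 0 -1",
)

```text
time: 30.03
ee_pos: [0.5999, -0.0752, 0.2405]
tcp_rot: [179.8, -0.2, 98.6]
wrist_force: [-5.7, 8.5, 8.6]
opening: 0.0339
grasp_force: 72.5
```

```bash
python3 -c "
from h import *
st()"
```

```text
t 30.0 flange [ 0.5999 -0.0752  0.2405] grasp w [ 0.6004 -0.0747  0.0855] grasp jig mm [ 36.3 -29.7  85.5] rot [179.8  -0.2  98.6] F [-5.7  8.5  8.6] open 0.0339 gf 72.5
```

Call:
carry_out(
  targets="-0.05 -0.01 -0.02 0 0 0 -1; -0.05 0 0 0 0 0 -1; -0.05 0 0 0 0 0 -1; 0 0 0 0 0 0 -1; 0 0 0 0 0 0 -1; 0 0 0 0 0 0 -1; 0 0 0 0 0 0 -1; 0 0 0 0 0 0 -1",
)

```text
time: 30.7
ee_pos: [0.6002, -0.0777, 0.2411]
tcp_rot: [179.8, -0.7, 98.8]
wrist_force: [-8.2, 33.8, 10.3]
opening: 0.0341
grasp_force: 72.9
```

```bash
python3 -c "
from h import *
st()"
```

```text
t 30.7 flange [ 0.6002 -0.0777  0.2411] grasp w [ 0.6005 -0.0758  0.0861] grasp jig mm [ 36.2 -30.7  86.1] rot [179.8  -0.7  98.8] F [-8.2 33.8 10.3] open 0.0341 gf 72.9
```

Force rose to 34 N with the bracket stopped, so it's home. I'll ease the load, then release.

Call:
carry_out(
  targets="0.02 0 0 0 0 0 -1; 0.02 0 0 0 0 0 -1; 0 0 0 0 0 0 -1; 0 0 0 0 0 0 -1; 0 0 0 0 0 0 -1; 0 0 0 0 0 0 -1; 0 0 0 0 0 0 -1; 0 0 0 0 0 0 -1",
)

```text
time: 31.37
ee_pos: [0.6001, -0.0771, 0.2408]
tcp_rot: [179.8, -0.5, 98.8]
wrist_force: [-6.2, 26.3, 7.4]
opening: 0.0345
grasp_force: 72.3
```

```bash
python3 -c "
from h import *
st()"
```

```text
t 31.4 flange [ 0.6001 -0.0771  0.2408] grasp w [ 0.6004 -0.0756  0.0859] grasp jig mm [ 36.2 -30.6  85.9] rot [179.8  -0.5  98.8] F [-6.2 26.3  7.4] open 0.0345 gf 72.3
```

Call:
carry_out(
  targets="0.02 0 0 0 0 0 -1; 0.02 0 0 0 0 0 -1; 0 0 0 0 0 0 -1; 0 0 0 0 0 0 -1; 0 0 0 0 0 0 -1; 0 0 0 0 0 0 -1; 0 0 0 0 0 0 -1; 0 0 0 0 0 0 -1",
)

```text
time: 32.03
ee_pos: [0.6, -0.0766, 0.2406]
tcp_rot: [179.8, -0.4, 98.7]
wrist_force: [-4.1, 19.7, 5.5]
opening: 0.0341
grasp_force: 72.0
```

```bash
python3 -c "
from h import *
st()"
```

```text
t 32.0 flange [ 0.6    -0.0766  0.2406] grasp w [ 0.6005 -0.0755  0.0857] grasp jig mm [ 36.2 -30.4  85.7] rot [179.8  -0.4  98.7] F [-4.1 19.7  5.5] open 0.0341 gf 72.0
```

Call:
carry_out(
  targets="0.03 0 0 0 0 0 -1; 0.03 0 0 0 0 0 -1; 0 0 0 0 0 0 -1; 0 0 0 0 0 0 -1; 0 0 0 0 0 0 -0.1; 0 0 0 0 0 0 -0.05; 0 0 0 0 0 0 0; 0 0 0 0 0 0 0.1",
  newtons=20,
)

```text
time: 32.7
ee_pos: [0.6, -0.0769, 0.2404]
tcp_rot: [179.8, 0.0, 98.6]
wrist_force: [-0.5, -0.5, 0.5]
opening: 0.047
grasp_force: 0.0
```

```bash
python3 -c "
from h import *
st()"
```

```text
t 32.7 flange [ 0.6    -0.0769  0.2404] grasp w [ 0.6006 -0.0769  0.0854] grasp jig mm [ 36.1 -31.8  85.4] rot [179.8   0.   98.6] F [-0.5 -0.5  0.5] open 0.047 gf 0.0
```

Call:
carry_out(
  targets="0 0 -0.2 0 0 0 0.1; 0 0 -0.4 0 0 0 0.1; 0 0 -0.7 0 0 0 0.1; 0 0 -0.9 0 0 0 0.1; 0 0 -0.9 0 0 0 0.1; 0 0 -0.9 0 0 0 0.1; 0 0 0 0 0 0 0.1; 0 0 0 0 0 0 0.1",
)

```text
time: 33.37
ee_pos: [0.5995, -0.0769, 0.4037]
tcp_rot: [179.5, 0.1, 98.6]
wrist_force: [-0.1, -0.3, -1.2]
opening: 0.0468
grasp_force: 0.0
```

Call:
carry_out(
  targets="0 -0.4 0 0 0 0.9 0.1; 0 0 0 0 0 0.9 0.1; 0 0 0 0 0 0.9 0.1; 0 0 0 0 0 0.9 0.1; 0 0 0 0 0 0.9 0.5; 0 0 0 0 0 0.9 1; 0 0 0 0 0 0.9 1; 0 0 0 0 0 0.9 1",
)

```text
time: 34.03
ee_pos: [0.5835, -0.0792, 0.3993]
tcp_rot: [179.9, -0.1, 57.1]
wrist_force: [-0.5, 0.4, 0.0]
opening: 0.0852
grasp_force: 0.0
```

Call:
carry_out(
  targets="0 0 0 0 0 0.9 1; 0 0 0 0 0 0.9 1; 0 0 0 0 0 0.9 1; 0 0 0 0 0 0.9 1; 0 0 0 0 0 0.9 1; 0 0 0 0 0 0.9 1; 0 0 0 0 0 0.9 1; 0 0 0 0 0 0.9 1",
)

```text
time: 34.7
ee_pos: [0.5835, -0.0793, 0.3993]
tcp_rot: [-180.0, -0.1, 15.8]
wrist_force: [1.0, 0.5, -0.1]
opening: 0.0853
grasp_force: 0.0
```

Call:
carry_out(
  targets="-0.8 0 0 0 0 0.9 1; -0.8 0 0 0 0 0.6 1; -0.8 0 0 0 0 0 1; -0.6 0 0 0 0 0 1; 0 0 0 0 0 0 1; 0 0 0 0 0 0 1; 0 0 0 0 0 0 1; 0 0 0 0 0 0 1",
)

```text
time: 35.37
ee_pos: [0.4666, -0.1013, 0.3994]
tcp_rot: [-180.0, -0.2, 7.5]
wrist_force: [-0.2, -0.4, 0.1]
opening: 0.0855
grasp_force: 0.0
```

Run:
```python
from h import *
st()
w=camera('wrist');c=cal('wrist');cv2.imwrite('pics/w9.png',w[:,:,::-1]);np.save('w9.npy',c['view']);g=cv2.cvtColor(w,cv2.COLOR_RGB2GRAY)
pj=lambda x,y,z:w2px(c,jw(x,y,z))
print('exp px flange corners',[pj(x,y,57).round(0).tolist() for x,y in((0,44),(70,44),(0,-80),(70,-80))])
# intensity profiles across flange near edge (x~0) and along y at open end
for y in(35,-10,-60):
    pr=[int(g[int(q[1]),int(q[0])]) if 0<=q[1]<420 and 0<=q[0]<560 else -1 for q in(pj(x,y,57) for x in np.arange(-6,6.1,1))];print(y,pr)
pr=[int(g[int(q[1]),int(q[0])]) for q in(pj(10,y,57) for y in np.arange(36,54,1))];print('end',pr)
for y in(35,-50):
    print('fence gap',[int(g[int(q[1]),int(q[0])]) if 0<=q[1]<420 and 0<=q[0]<560 else -1 for q in(pj(x,y,55.5) for x in np.arange(62,76,1))])
```

```text
t 35.4 flange [ 0.4666 -0.1013  0.3994] grasp w [ 0.467  -0.1012  0.2444] grasp jig mm [-99.6 -36.9 244.4] rot [-180.    -0.2    7.5] F [-0.2 -0.4  0.1] open 0.0855 gf 0.0
exp px flange corners [[174.0, 67.0], [165.0, -34.0], [329.0, 65.0], [332.0, -36.0]]
35 [106, 106, 107, 111, 98, 102, 90, 211, 247, 249, 246, 246, 247]
-10 [109, 110, 113, 114, 111, 102, 87, 135, 250, 247, 246, 246, 247]
-60 [110, 112, 113, 110, 101, 102, 81, 140, 245, 248, 246, 246, 246]
end [246, 246, 246, 247, 251, 251, 150, 96, 107, 106, 107, 107, 106, 106, 105, 107, 105, 105]
fence gap [-1, -1, -1, -1, -1, -1, -1, -1, -1, -1, -1, -1, -1, -1]
fence gap [-1, -1, -1, -1, -1, -1, -1, -1, -1, -1, -1, -1, -1, -1]
```

The flange edge is parallel to the fence within 0.3 mm, flush, and has not sprung back. Next, the clamp.

```bash
python3 -c "
from h import *
go(jw(105,17,236),8.17);go(jw(163,17,234),8.17)"
```

```text
p [ 0.4666 -0.1013  0.3993] tgt [ 0.6618 -0.0188  0.391 ] shift(tool units) [ 5.11 -1.41  0.22] turn units [-0.01 -0.03 -0.12]
p [ 0.4666 -0.1013  0.3993] tgt [ 0.7192 -0.0105  0.389 ] shift(tool units) [ 6.56 -1.42  0.28] turn units [-0.01 -0.03 -0.12]
```

Call:
carry_out(
  targets="0 -0.5 0 0 0 -0.12 1; 0.3 -0.5 0 0 0 0 1; 0.8 -0.35 0 0 0 0 1; 0.9 0 0 0 0 0 1; 0.9 0 0 0 0 0 1; 0.9 0 0 0 0 0 1; 0.7 0 0 0 0 0 1; 0 0 0 0 0 0 1",
  newtons=40,
)

```text
time: 36.08
ee_pos: [0.6415, -0.0211, 0.3958]
tcp_rot: [-179.9, 0.0, 8.3]
wrist_force: [1.5, 0.2, 0.8]
opening: 0.0851
grasp_force: 0.0
```

```bash
python3 -c "
from h import *
st();go(jw(163,17,234),8.17)"
```

```text
t 36.1 flange [ 0.6415 -0.0211  0.3958] grasp w [ 0.6414 -0.0209  0.2408] grasp jig mm [ 84.5  17.8 240.8] rot [-179.9    0.     8.3] F [1.5 0.2 0.8] open 0.0851 gf 0.0
p [ 0.6415 -0.0211  0.3958] tgt [ 0.7192 -0.0105  0.389 ] shift(tool units) [1.96 0.02 0.17] turn units [-0.01  0.01  0.02]
```

Call:
carry_out(
  targets="0.5 0.02 0.05 0 0 0 1; 0.5 0 0.05 0 0 0 1; 0.5 0 0.07 0 0 0 1; 0.46 0 0 0 0 0 1; 0 0 0 0 0 0 0.3; 0 0 0 0 0 0 -0.2; 0 0 0 0 0 0 -0.6; 0 0 0 0 0 0 -1",
)

```text
time: 36.75
ee_pos: [0.7138, -0.012, 0.3945]
tcp_rot: [-180.0, -0.2, 8.2]
wrist_force: [0.4, -0.4, -0.8]
opening: 0.039
grasp_force: 0.0
```

Call:
carry_out(
  targets="0 0 0 0 0 0 -1; 0 0 0 0 0 0 -1; 0 0 0 0 0 0 -1; 0 0 0 0 0 0 -1; 0 0 0 0 0 0 -1; 0 0 0 0 0 0 -1; 0 0 0 0 0 0 -1; 0 0 0 0 0 0 -1",
)

```text
time: 37.42
ee_pos: [0.7139, -0.0129, 0.3952]
tcp_rot: [179.9, -0.3, 8.1]
wrist_force: [-0.6, -5.1, 2.6]
opening: 0.014
grasp_force: 42.2
```

Run:
```python
from h import *
st()
o=monitor.get_obs();g=wj(o['ee_pos']+R.from_euler('xyz',o['tcp_rot'],degrees=True).apply([0,0,.155]))
p=np.array([115,73]);v=g[[0,2]]-p;r=np.hypot(*v);b=np.arctan2(v[1],-v[0]);print('r',r,'clamp~',b-.133)
prev=g[[0,2]]
for b in np.linspace(b,.133,18)[1:]:
    q=p+r*np.array([-np.cos(b),np.sin(b)]);print(round(b-.133,2),((q-prev)/40*[1,-1]).round(2));prev=q
```

```text
t 37.4 flange [ 0.7139 -0.0129  0.3952] grasp w [ 0.7146 -0.013   0.2402] grasp jig mm [158.1  15.2 240.2] rot [179.9  -0.3   8.1] F [-0.6 -5.1  2.6] open 0.014 gf 42.2
r 172.610438571147 clamp~ 1.6899346997581444
1.59 [-0.42 -0.09]
1.49 [-0.43 -0.04]
1.39 [-0.43 -0.  ]
1.29 [-0.43  0.04]
1.19 [-0.42  0.08]
1.09 [-0.41  0.12]
0.99 [-0.4   0.16]
0.89 [-0.38  0.2 ]
0.8 [-0.36  0.24]
0.7 [-0.33  0.27]
0.6 [-0.3   0.31]
0.5 [-0.27  0.33]
0.4 [-0.24  0.36]
0.3 [-0.2   0.38]
0.2 [-0.16  0.4 ]
0.1 [-0.12  0.41]
0.0 [-0.08  0.42]
```

Call:
carry_out(
  targets="-0.42 -0.02 -0.09 0 0 0 -1; -0.43 0 -0.04 0 0 0 -1; -0.43 0 0 0 0 0 -1; -0.43 0 0.04 0 0 0 -1; -0.42 0 0.08 0 0 0 -1; -0.41 0 0.12 0 0 0 -1; -0.4 0 0.16 0 0 0 -1; -0.38 0 0.2 0 0 0 -1",
)

```text
time: 38.08
ee_pos: [0.5823, -0.0314, 0.3764]
tcp_rot: [179.8, -0.5, 8.1]
wrist_force: [6.4, -10.0, 2.4]
opening: 0.0142
grasp_force: 42.7
```

```bash
cat > arc.py <<'E'
from h import *
import sys
st()
o=monitor.get_obs();g=wj(o['ee_pos']+R.from_euler('xyz',o['tcp_rot'],degrees=True).apply([0,0,.155]))
p=np.array([115,73]);v=g[[0,2]]-p;r=np.hypot(*v);b=np.arctan2(v[1],-v[0]);print('r',r,'clamp~',b-.133)
prev=g[[0,2]]
for b in np.linspace(b,.133,int(sys.argv[1])+1)[1:]:
    q=p+r*np.array([-np.cos(b),np.sin(b)]);print(round(b-.133,2),((q-prev)/40*[1,-1]).round(2));prev=q
E
python3 arc.py 9
```

```text
t 38.1 flange [ 0.5823 -0.0314  0.3764] grasp w [ 0.5838 -0.0317  0.2214] grasp jig mm [ 25.9  15.2 221.4] rot [179.8  -0.5   8.1] F [  6.4 -10.    2.4] open 0.0142 gf 42.7
r 173.12899198139144 clamp~ 0.8972332898785598
0.8 [-0.36  0.24]
0.7 [-0.33  0.27]
0.6 [-0.3   0.31]
0.5 [-0.27  0.34]
0.4 [-0.24  0.36]
0.3 [-0.2   0.38]
0.2 [-0.16  0.4 ]
0.1 [-0.12  0.41]
0.0 [-0.08  0.42]
```

Call:
carry_out(
  targets="-0.36 0.03 0.24 0 0 0 -1; -0.33 0.03 0.27 0 0 0 -1; -0.3 0 0.31 0 0 0 -1; -0.27 0 0.34 0 0 0 -1; -0.24 0 0.36 0 0 0 -1; -0.2 0 0.38 0 0 0 -1; -0.16 0 0.4 0 0 0 -1; 0 0 0 0 0 0 -1",
)

```text
time: 38.75
ee_pos: [0.5082, -0.0429, 0.2809]
tcp_rot: [-179.9, -0.1, 8.2]
wrist_force: [-1.3, 1.5, -2.7]
opening: 0.0142
grasp_force: 52.5
```

```bash
python3 arc.py 3
```

```text
t 38.8 flange [ 0.5082 -0.0429  0.2809] grasp w [ 0.5085 -0.0427  0.1259] grasp jig mm [-50.2  15.1 125.9] rot [-1.799e+02 -1.000e-01  8.200e+00] F [-1.3  1.5 -2.7] open 0.0142 gf 52.5
r 173.4542215659525 clamp~ 0.17673526687565855
0.12 [-0.07  0.25]
0.06 [-0.06  0.25]
0.0 [-0.04  0.25]
```

Call:
carry_out(
  targets="-0.07 0 0.25 0 0 0 -1; -0.06 0 0.25 0 0 0 -1; -0.04 0 0.2 0 0 0 -1; -0.01 0 0.1 0 0 0 -1; 0 0 0.05 0 0 0 -1; 0 0 0 0 0 0 -1; 0 0 0 0 0 0 -1; 0 0 0 0 0 0 -1",
)

```text
time: 39.42
ee_pos: [0.5024, -0.0437, 0.249]
tcp_rot: [-179.9, -0.1, 8.2]
wrist_force: [-5.9, 1.2, -0.3]
opening: 0.0142
grasp_force: 58.6
```

```bash
python3 arc.py 3
```

```text
t 39.4 flange [ 0.5024 -0.0437  0.249 ] grasp w [ 0.5027 -0.0436  0.094 ] grasp jig mm [-56.1  15.1  94. ] rot [-1.799e+02 -1.000e-01  8.200e+00] F [-5.9  1.2 -0.3] open 0.0142 gf 58.6
r 172.33311551075568 clamp~ -0.011106437848197204
-0.01 [ 0.   -0.02]
-0.0 [ 0.   -0.02]
0.0 [ 0.   -0.02]
```

Call:
carry_out(
  targets="0.03 0 0.05 0 0 0 -1; 0.03 0 0.05 0 0 0 -1; 0 0 0.03 0 0 0 -1; 0 0 0 0 0 0 -1; 0 0 0 0 0 0 -1; 0 0 0 0 0 0 -1; 0 0 0 0 0 0 -1; 0 0 0 0 0 0 -1",
)

```text
time: 40.08
ee_pos: [0.5032, -0.0436, 0.2432]
tcp_rot: [-179.9, 0.2, 8.2]
wrist_force: [-18.0, -0.3, 4.9]
opening: 0.0145
grasp_force: 61.2
```

```bash
python3 arc.py 1
```

```text
t 40.1 flange [ 0.5032 -0.0436  0.2432] grasp w [ 0.5028 -0.0435  0.0882] grasp jig mm [-56.   15.1  88.2] rot [-179.9    0.2    8.2] F [-18.   -0.3   4.9] open 0.0145 gf 61.2
r 171.6393725371501 clamp~ -0.044320247743104446
0.0 [ 0.02 -0.19]
```

Call:
carry_out(
  targets="-0.04 0 0.03 0 0 0 -1; -0.04 0 0.03 0 0 0 -1; 0 0 0.03 0 0 0 -1; 0 0 0 0 0 0 -1; 0 0 0 0 0 0 -1; 0 0 0 0 0 0 -1; 0 0 0 0 0 0 -1; 0 0 0 0 0 0 -1",
)

```text
time: 40.75
ee_pos: [0.502, -0.0438, 0.2407]
tcp_rot: [-180.0, -0.2, 8.2]
wrist_force: [-5.3, 2.9, 3.9]
opening: 0.014
grasp_force: 61.5
```

```bash
python3 arc.py 1
```

```text
t 40.8 flange [ 0.502  -0.0438  0.2407] grasp w [ 0.5026 -0.0436  0.0857] grasp jig mm [-56.1  15.   85.7] rot [-180.    -0.2    8.2] F [-5.3  2.9  3.9] open 0.014 gf 61.5
r 171.61359402955262 clamp~ -0.05881006906098775
0.0 [ 0.03 -0.25]
```

Call:
carry_out(
  targets="0 0 0.05 0 0 0 -1; 0 0 0.05 0 0 0 -1; 0 0 0.05 0 0 0 -1; 0 0 0 0 0 0 -1; 0 0 0 0 0 0 -1; 0 0 0 0 0 0 -1; 0 0 0 0 0 0 -1; 0 0 0 0 0 0 -1",
)

```text
time: 41.42
ee_pos: [0.5018, -0.0438, 0.2344]
tcp_rot: [-180.0, -0.2, 8.2]
wrist_force: [-5.8, 2.0, 3.3]
opening: 0.0144
grasp_force: 62.3
```

```bash
python3 arc.py 1
```

```text
t 41.4 flange [ 0.5018 -0.0438  0.2344] grasp w [ 0.5022 -0.0436  0.0794] grasp jig mm [-56.5  15.1  79.4] rot [-180.    -0.2    8.2] F [-5.8  2.   3.3] open 0.0144 gf 62.3
r 171.62529148038382 clamp~ -0.09592262984724825
0.0 [ 0.03 -0.41]
```

Call:
carry_out(
  targets="0 0 0.05 0 0 0 -1; 0 0 0.05 0 0 0 -1; 0 0 0.03 0 0 0 -1; 0 0 0 0 0 0 -1; 0 0 0 0 0 0 -1; 0 0 0 0 0 0 -1; 0 0 0 0 0 0 -1; 0 0 0 0 0 0 -1",
)

```text
time: 42.08
ee_pos: [0.5017, -0.0438, 0.2313]
tcp_rot: [-180.0, -0.2, 8.2]
wrist_force: [-15.4, 3.8, 20.6]
opening: 0.0143
grasp_force: 64.5
```

```bash
python3 arc.py 1; python3 -c "
from h import *
a=camera('wrist')[:,:,::-1];b=camera('scene')[:,:,::-1][120:260,210:370]
cv2.imwrite('pics/c2.png',np.vstack([cv2.resize(a,(400,300)),cv2.resize(b,(400,300),interpolation=cv2.INTER_CUBIC)[:290]]))"
```

```text
t 42.1 flange [ 0.5017 -0.0438  0.2313] grasp w [ 0.5023 -0.0436  0.0763] grasp jig mm [-56.4  15.   76.3] rot [-180.    -0.2    8.2] F [-15.4   3.8  20.6] open 0.0143 gf 64.5
r 171.437240863267 clamp~ -0.11393438682554673
0.0 [ 0.04 -0.49]
```

Force rose to 20 N, so the foot is squeezed. I'll release and back off.

Call:
carry_out(
  targets="0.03 0 0 0 0 0 -1; 0 0 0 0 0 0 -1; 0 0 0 0 0 0 -1; 0 0 0 0 0 0 -0.4; 0 0 0 0 0 0 0; 0 0 0 0 0 0 0; 0 0 0 0 0 0 0; 0 0 0 0 0 0 0",
)

```text
time: 42.85
ee_pos: [0.5034, -0.0439, 0.2284]
tcp_rot: [-180.0, -0.2, 8.2]
wrist_force: [-0.4, -0.2, -0.7]
opening: 0.0425
grasp_force: 0.0
```

Call:
carry_out(
  targets="0 0 -0.3 0 0 0 0; 0 0 -0.6 0 0 0 0; 0 0 -0.9 0 0 0 0; 0 0 -0.9 0 0 0 0; -0.5 0 -0.5 0 0 0 0; -0.9 0 0 0 0 0 0; -0.9 0 0 0 0 0 0; 0 0 0 0 0 0 0",
)

```text
time: 43.52
ee_pos: [0.4076, -0.0573, 0.3581]
tcp_rot: [180.0, -0.2, 8.1]
wrist_force: [-0.3, 0.7, 1.1]
opening: 0.0427
grasp_force: 0.0
```

Run:
```python
from h import *
st()
c=cal('wrist')
a=camera('wrist')[:,:,::-1].copy()
t=camera('top')[:,:,::-1][130:280,205:435]
d=a.copy()
for x in(0,70):
  for y in(43,):
    q=w2px(c,jw(x,y,57));cv2.circle(d,tuple(int(v) for v in q),2,(0,0,255),-1)
for p in((-63,14,95),(-50,14,108),(-35,14,73),):
    q=w2px(c,jw(*p));print(p,q.round(0));cv2.circle(d,tuple(int(v) for v in q),2,(0,255,0),-1)
cv2.imwrite('pics/c3.png',np.vstack([cv2.resize(d[:260],(728,338),interpolation=cv2.INTER_CUBIC),np.pad(cv2.resize(t,(391,255),interpolation=cv2.INTER_CUBIC),((0,0),(0,337),(0,0)))]))
```

```text
t 43.5 flange [ 0.4076 -0.0573  0.3581] grasp w [ 0.4082 -0.0572  0.2031] grasp jig mm [-151.5   15.   203.1] rot [180.   -0.2   8.1] F [-0.3  0.7  1.1] open 0.0427 gf 0.0
(-63, 14, 95) [278.  75.]
(-50, 14, 108) [278.  49.]
(-35, 14, 73) [278.  30.]
```

View pics/c3.png

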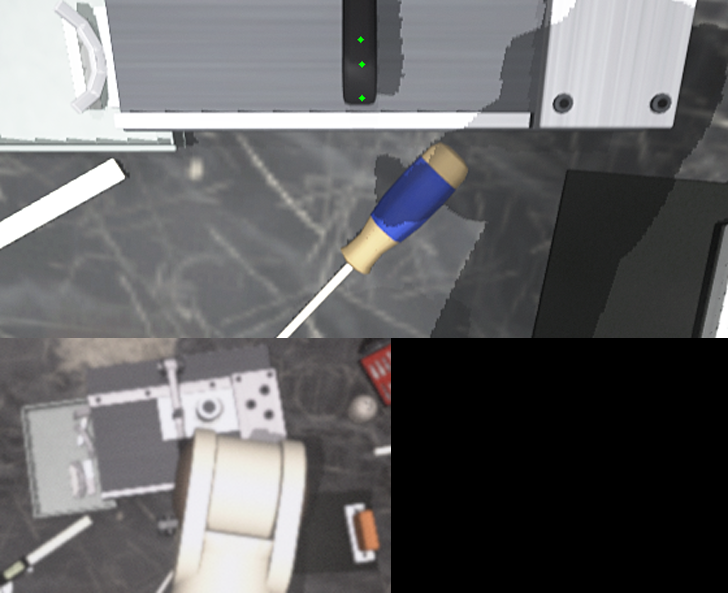

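The view shows the lever down, its grip end at (360,103) matching the predicted lever-down point. The bracket is under the foot, against the fence. I'll give one confirming push from above with shut fingers.

Call:
carry_out(
  targets="0.6 0 0 0 0 0 -1; 0.7 0 0 0 0 0 -1; 0.7 0 0 0 0 0 -1; 0.6 0 0 0 0 0 -1; 0 0 0.6 0 0 0 -1; 0 0 0.6 0 0 0 -1; 0 0 0.3 0 0 0 -1; 0 0 0.2 0 0 0 -1",
)

```text
time: 44.28
ee_pos: [0.5153, -0.042, 0.2865]
tcp_rot: [-179.9, -0.0, 8.2]
wrist_force: [-0.0, 0.4, -1.1]
opening: -0.0002
grasp_force: 0.0
```

Call:
carry_out(
  targets="0 0 0.05 0 0 0 -1; 0 0 0.05 0 0 0 -1; 0 0 0.05 0 0 0 -1; 0 0 0.05 0 0 0 -1; 0 0 0 0 0 0 -1; 0 0 0 0 0 0 -1; 0 0 0 0 0 0 -1; 0 0 0 0 0 0 -1",
)

```text
time: 44.95
ee_pos: [0.5152, -0.0422, 0.2826]
tcp_rot: [180.0, -0.4, 8.2]
wrist_force: [-2.0, -0.1, 6.6]
opening: 0.0001
grasp_force: 3.2
```

```bash
python3 -c "
from h import *
st()"
```

```text
t 45.0 flange [ 0.5152 -0.0422  0.2826] grasp w [ 0.5162 -0.0422  0.1276] grasp jig mm [-42.5  14.5 127.6] rot [180.   -0.4   8.2] F [-2.  -0.1  6.6] open 0.0001 gf 3.2
```

Call:
carry_out(
  targets="0 0 0.05 0 0 0 -1; 0 0 0.05 0 0 0 -1; 0 0 0.05 0 0 0 -1; 0 0 0 0 0 0 -1; 0 0 0 0 0 0 -1; 0 0 0 0 0 0 -1; 0 0 0 0 0 0 -1; 0 0 0 0 0 0 -1",
)

```text
time: 45.62
ee_pos: [0.516, -0.0422, 0.2812]
tcp_rot: [179.9, -0.8, 8.2]
wrist_force: [-5.2, 0.3, 36.2]
opening: -0.0001
grasp_force: 15.4
```

```bash
python3 -c "
from h import *
st()"
```

```text
t 45.6 flange [ 0.516  -0.0422  0.2812] grasp w [ 0.5182 -0.0422  0.1262] grasp jig mm [-40.5  14.2 126.2] rot [179.9  -0.8   8.2] F [-5.2  0.3 36.2] open -0.0001 gf 15.4
```

The lever is hard down: 36 N with the tip at 108 mm, the nominal height. I'll retreat, then check the bracket and chips numerically before handing in.

Call:
carry_out(
  targets="0 0 -0.2 0 0 0 -1; 0 0 -0.5 0 0 0 -1; 0 0 -0.9 0 0 0 -1; 0 0 -0.9 0 0 0 -1; -0.8 0 -0.3 0 0 0 -1; -0.8 0 0 0 0 0 -1; -0.6 0 0 0 0 0 -1; 0 0 0 0 0 0 -1",
)

```text
time: 46.28
ee_pos: [0.4245, -0.0551, 0.3883]
tcp_rot: [180.0, -0.3, 8.1]
wrist_force: [-0.8, 0.1, -0.6]
opening: -0.0001
grasp_force: 0.0
```

Call:
carry_out(
  targets="0 0 0 0 0 0 -1; 0 0 0 0 0 0 -1; 0 0 0 0 0 0 -1; 0 0 0 0 0 0 -1; 0 0 0 0 0 0 -1; 0 0 0 0 0 0 -1; 0 0 0 0 0 0 -1; 0 0 0 0 0 0 -1",
)

```text
time: 46.95
ee_pos: [0.4277, -0.0547, 0.3861]
tcp_rot: [-180.0, -0.2, 8.2]
wrist_force: [0.5, 0.1, 0.5]
opening: 0.0001
grasp_force: 0.0
```

Run:
```python
from h import *
st()
t=camera('top');c=cal('top');g=cv2.cvtColor(t,cv2.COLOR_RGB2GRAY)
f=lambda x,y,z:int(g[tuple(int(round(v)) for v in w2px(c,jw(x,y,z))[::-1])])
print('end y 36..50',[f(40,y,57) for y in range(34,52,2)])
s=cv2.inRange(cv2.cvtColor(t,cv2.COLOR_RGB2HSV),(5,120,100),(18,255,255))[200:280,350:440]
yy,xx=np.nonzero(s);print('scraper grip',px2w(c,xx.mean()+350,yy.mean()+200,.07).round(3),len(xx))
```

```text
t 47.0 flange [ 0.4277 -0.0547  0.3861] grasp w [ 0.4282 -0.0546  0.2311] grasp jig mm [-131.4   14.7  231.1] rot [-180.    -0.2    8.2] F [0.5 0.1 0.5] open 0.0001 gf 0.0
end y 36..50 [237, 236, 219, 219, 161, 118, 112, 112, 113]
scraper grip [ 0.413 -0.326  0.07 ] 191
```

```bash
python3 -c "
from workcell import bot
print(bot.job_done())"
```

```text
the job is handed in; nothing more can be done
None
```

I handed the job in and no verdict came back. The clamp holds the bracket hard down against the fence and stop, all the chips I could see are in the tray, and the scraper is upright on its mat, though it was knocked about 5 cm off centre.

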